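Put the clamping pads away in their nests

TASK

Five aluminium clamping pads for the club-head vice have been left in two stacks on the inspection bench. Take the stacks apart and put each pad away in the storage nest of its own shape and size, lying flat on the nest floor the same way up as now. Set the pads down; do not drop them or let them fall.

Things in the scene. Friction and masses are not known exactly. Their poses are not given: they have to be found in the camera images.
- pad_round: Large round clamping pad: plain grey aluminium disc, diameter 68 mm, 24 mm thick. Loose, 0.04 to 0.35 kg, flat top and bottom with dark screw holes marked on top. Origin: centre of its underside, z up. At the start it is the bottom of one of the two stacks, on the bench.
- pad_square: Square clamping pad: plain grey aluminium, 62 x 62 mm, 24 mm thick; its x and y axes are square to its sides. Loose, 0.04 to 0.35 kg, flat top and bottom with dark screw holes marked on top. Origin: centre of its underside, z up. At the start it is the bottom of the other stack, on the bench.
- pad_hex: Hexagonal clamping pad: plain grey aluminium regular hexagon, 46 mm across flats (53 mm across corners), 24 mm thick; its x axis is square to one pair of flats (further pairs every 60 degrees). Loose, 0.04 to 0.35 kg, flat top and bottom with dark screw holes marked on top. Origin: centre of its underside, z up. At the start it lies on the large round pad or on the square pad, with the oblong pad on it.
- pad_disc: Small round clamping pad: plain grey aluminium disc, diameter 40 mm, 24 mm thick. Loose, 0.04 to 0.35 kg, flat top and bottom with dark screw holes marked on top. Origin: centre of its underside, z up. At the start it lies on whichever of the large round and square pads does not carry the hexagonal one.
- pad_oblong: Oblong clamping pad: plain grey aluminium with rounded ends, 44 mm long along its x axis, 22 mm wide along its y axis, 24 mm thick. Loose, 0.04 to 0.35 kg, flat top and bottom with dark screw holes marked on top. Origin: centre of its underside, z up. At the start it is the top of the taller stack, on the hexagonal pad.
- nest_round: Storage nest for the large round pad: low grey plastic tray with a black floor, fixed to the bench, large round: inner diameter 86 mm, outer 94 mm. Floor 4 mm above the bench, rim 10 mm above the bench, walls 4 mm thick. Empty at the start. Origin: centre of its underside, at bench height, z up; turned about the vertical.
- nest_square: Storage nest for the square pad: low grey plastic tray with a black floor, fixed to the bench, square: inside 80 x 80 mm, outside 88 x 88 mm, x and y axes square to its sides. Floor 4 mm above the bench, rim 10 mm above the bench, walls 4 mm thick. Empty at the start. Origin: centre of its underside, at bench height, z up; turned about the vertical.
- nest_hex: Storage nest for the hexagonal pad: low grey plastic tray with a black floor, fixed to the bench, hexagonal: inside 64 mm across flats, outside 72 mm, x axis square to one pair of flats. Floor 4 mm above the bench, rim 10 mm above the bench, walls 4 mm thick. Empty at the start. Origin: centre of its underside, at bench height, z up; turned about the vertical.
- nest_disc: Storage nest for the small round pad: low grey plastic tray with a black floor, fixed to the bench, small round: inner diameter 58 mm, outer 66 mm. Floor 4 mm above the bench, rim 10 mm above the bench, walls 4 mm thick. Empty at the start. Origin: centre of its underside, at bench height, z up; turned about the vertical.
- nest_oblong: Storage nest for the oblong pad: low grey plastic tray with a black floor, fixed to the bench, rectangular: inside 62 mm along its x axis and 40 mm along its y axis, outside 70 x 48 mm. Floor 4 mm above the bench, rim 10 mm above the bench, walls 4 mm thick. Empty at the start. Origin: centre of its underside, at bench height, z up; turned about the vertical.
There are look-alikes about, which are no part of the job. What is shaped like the pad_disc but blue is not meant.

How it is judged:
At the end, for the whole second after the job is handed in: Each of the five pads lies inside the nest of its own shape and size: within 16 mm of the nest centre, flat on its floor (underside less than 7 mm above the bench, tilt under 0.08 rad, same way up as at the start), at rest (under 0.02 m/s) (horizontal distance between pad_round and nest_round below 0.016 m and z of pad_round in the frame of nest_round below 0.007 m and angle between each of pad_round, pad_square, pad_hex, pad_disc, pad_oblong's own z axis and vertical below 0.08 rad and linear speed of each of pad_round, pad_square, pad_hex, pad_disc, pad_oblong below 0.02 m/s and horizontal distance between pad_square and nest_square below 0.016 m and z of pad_square in the frame of nest_square below 0.007 m and horizontal distance between pad_hex and nest_hex below 0.016 m and z of pad_hex in the frame of nest_hex below 0.007 m and horizontal distance between pad_disc and nest_disc below 0.016 m and z of pad_disc in the frame of nest_disc below 0.007 m and horizontal distance between pad_oblong and nest_oblong below 0.016 m and z of pad_oblong in the frame of nest_oblong below 0.007 m); the robot touches nothing.
It fails at once if a pad is dropped or falls (it moves faster than 0.8 m/s, as after a fall of some 35 mm, while the fingers do not touch it) ((linear speed of pad_round above 0.8 m/s and contact force between the fingers and pad_round below 0.05 N) or (linear speed of pad_square above 0.8 m/s and contact force between the fingers and pad_square below 0.05 N) or (linear speed of pad_hex above 0.8 m/s and contact force between the fingers and pad_hex below 0.05 N) or (linear speed of pad_disc above 0.8 m/s and contact force between the fingers and pad_disc below 0.05 N) or (linear speed of pad_oblong above 0.8 m/s and contact force between the fingers and pad_oblong below 0.05 N)).
It also fails if it takes over 106 s, if anything falls off the work surface, if the arm or the gripper's body presses on something with over 40 N, if the wrist force passes 120 N, or if a joint passes its speed limit or range.

ROBOT

A 7-joint arm with a two-finger parallel gripper is mounted at the origin on the work surface. World frame = base frame: x ahead of the robot, y to its left, z up, the work surface at z = 0. Lengths are in m, angles in rad, forces in N, time in s.
With the tool pointing down it reaches from about 0.425 to 0.95 m from the base axis. Payload 4.7 kg.
Tool frame: the origin (TCP) lies on the front face of the gripper's body, between the roots of the fingers; the fingertips stand 73 mm ahead of it and the grasp point (between the pads) lies 54 mm ahead of it; z points along the fingers, y is the direction in which the jaws open and shut (so a half turn about z gives the same grasp; the last joint's range is limited). The gripper opens to 85 mm and grips with 20 to 120 N. Pads are 22 mm wide; open, the fingers measure 114 mm over their backs; the gripper's body (76 mm by 85 mm) begins 54 mm behind the grasp point. The pads swing forward as they close: fully open they stand 13 mm farther back than shut.
Start: joints at [-1.298, 0.469, -0.049, 1.532, 0.024, 1.141, -0.082], TCP at [0.201, 0.645, 0.304] pointing down, gripper open.
Joint ranges: [-2.59, 2.59], [-0.33, 1.99], [-1.39, 1.29], [0.1, 2.45], [-1.04, 4.18], [0.21, 1.99], [-2.66, 2.66]. Speed limits (rad/s): [2.57, 2.57, 3.14, 3.14, 3.14, 3.14, 3.14].

INTERFACE

Orientations are given as a rotation vector (axis times angle).
In Python, from plant import ctrl gives the robot as it stands.
- The arm moves only by the tool jog_arm, never from a script. Its argument "deltas" is a list of rows, each a list of 7 numbers: the opening, from 0 (shut) to 1 (fully open), then the shift along the tool's x, y, z in cm, then the turn, a rotation vector about the tool's x, y, z in rad. In form: [[fingers, tx, ty, tz, rx, ry, rz], ...]. A call has 1 to 8 rows; each row shifts and turns the pose as measured when the row begins, along the tool's axes as they then stand; what a row does not reach is not made up. A row lasts 1/10 s, in which the tool goes at most 50 mm and 8.59 degrees, less where a joint would pass 70% of its speed; a pose out of reach is approached as far as the arm can. A call with a gripper value outside its range is refused whole. The fingers move at their own pace and stop on an object; "grip_force" is the grip in N (left out, the last holds). Time passes only in rows, so rows that do not move let the fingers close. It gives the time, the measured TCP pose, the force and the opening at its end, in the units of the state.
- ctrl.get_obs(): the state, without advancing time (a new reading comes with each control period).
- ctrl.grab_frame(name): name is "scene" or "side" or "wrist"; returns the picture (480x640x3 uint8, red, green, blue); there is no depth.
- ctrl.calibration(name): a dict with "camera_matrix" (3x3 intrinsics, pixels), "pose" (4x4, takes a point from camera to world coordinates). Camera axes: x right, y down, z forward; pixel columns grow to the right and rows downward; lengths in m; the calibration is good to about 2 mm. A picture is of the moment at which its call begins: read the wrist's pose just before it. calibration takes no time and is no camera call; for the wrist camera it gives the pose at the moment of the call.
- ctrl.finish_job(): hands the job in, once; it reports no verdict.
The state is a dict: "t": time; "qpos": joint angles; "dq": joint speeds; "tau": joint torques, N m; "eef_pos": TCP position; "ee_rot": TCP orientation; "ft_force": force on the tool from outside, world axes, zero at the start; "wrist_torque": the same for the moment, N m; "grip_width": opening from 0.0 (shut) to 1.0 (fully open).
Only numpy, scipy, OpenCV 4.12 (cv2) and the standard library are available. Lean on these libraries where they do the work, as an engineer would, in place of code of your own. Each camera call takes 0.05 s, during which the arm holds its last target.

## Working session

There is one attempt and no reset: what is moved stays moved. The work goes in short steps, Python scripts to look and compute and a tool call to move; the robot and the scene stay as the last step left them, time stands still between calls to the robot, and variables do not carry over. Pictures are saved under pics/ and viewed, and the job is handed in when it is done.

Besides the shell and the picture viewer there is one more tool, called after "Emit:" in YAML: its name, and indented under it one key for each argument. jog_arm: Moves the arm, as the interface text tells. Its arguments: {"type":"object","properties":{"deltas":{"type":"array","items":{"type":"array","items":{"type":"number"}}},"grip_force":{"type":"number"}},"required":["deltas"]}

```bash
ls; mkdir -p pics
python3 - <<'E'
from plant import ctrl
import cv2,numpy as np
np.set_printoptions(precision=4,suppress=True)
o=ctrl.get_obs();print(o)
for n in ["scene","side"]:
    c=ctrl.calibration(n);print(n,c)
    f=ctrl.grab_frame(n);cv2.imwrite(f"pics/{n}0.png",f[:,:,::-1])
E
```

```text
pics
{'t': 0.0, 'qpos': array([-1.2978,  0.4694, -0.0486,  1.5337,  0.0241,  1.141 , -0.0823]), 'dq': array([-0.0003,  0.0001, -0.0015,  0.0015, -0.0024,  0.0006, -0.0016]), 'tau': array([ -0.    , -51.0325,  -0.0464, -23.7691,   0.0108,   0.0079,
         0.    ]), 'eef_pos': array([0.2005, 0.6441, 0.3029]), 'ee_rot': array([-0.4722, -3.1056,  0.0031]), 'ft_force': array([-0.3629, -0.0421, -1.1271]), 'wrist_torque': array([0.0017, 0.0076, 0.049 ]), 'grip_width': 0.9982937455092847}
scene {'camera_matrix': array([[515.8082,   0.    , 321.682 ],
       [  0.    , 515.8082, 241.4087],
       [  0.    ,   0.    ,   1.    ]]), 'pose': array([[-0.7245,  0.5699, -0.3877,  0.9034],
       [ 0.6893,  0.6047, -0.399 ,  0.4627],
       [ 0.0071, -0.5563, -0.831 ,  0.9393],
       [ 0.    ,  0.    ,  0.    ,  1.    ]])}
side {'camera_matrix': array([[605.9477,   0.    , 319.822 ],
       [  0.    , 605.9477, 232.06  ],
       [  0.    ,   0.    ,   1.    ]]), 'pose': array([[ 0.9135, -0.2334,  0.3334,  0.038 ],
       [-0.4066, -0.4878,  0.7725, -0.9564],
       [-0.0177, -0.8412, -0.5405,  0.7754],
       [ 0.    ,  0.    ,  0.    ,  1.    ]])}
```

View pics/scene0.png

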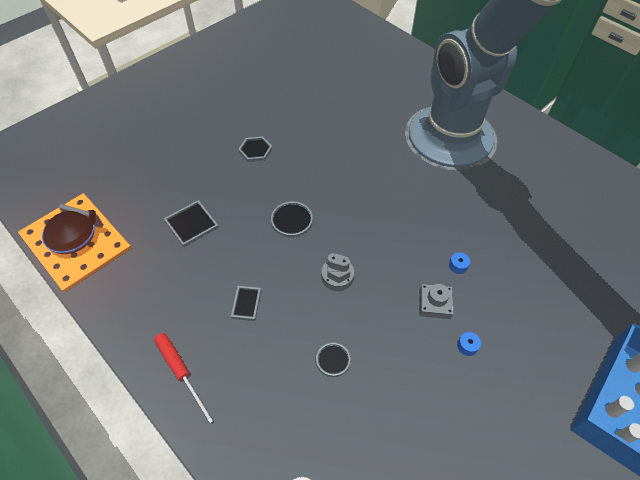

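View pics/side0.png

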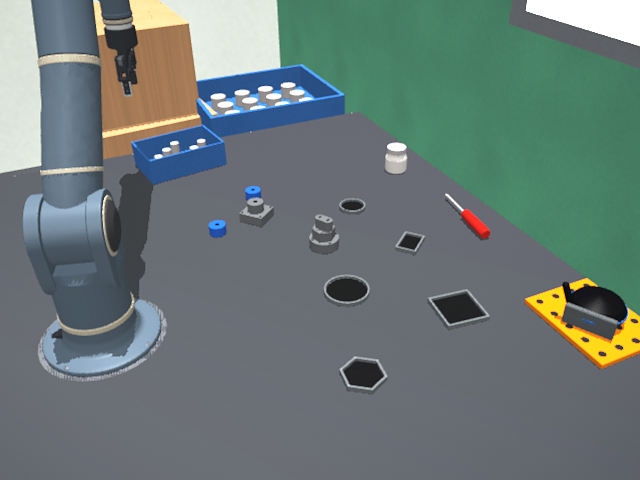

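Run:
```python
import cv2,numpy as np
a=cv2.imread('pics/scene0.png');b=cv2.imread('pics/side0.png')
def crop(i,x,y,s=50): return cv2.resize(i[y-s:y+s,x-s:x+s],(400,300) if 0 else (300,300),interpolation=cv2.INTER_CUBIC)
r1=np.hstack([crop(a,338,270,30),crop(a,437,297,30)])
r2=np.hstack([crop(b,323,233,30),crop(b,256,210,30)])
cv2.imwrite('pics/crop0.png',np.vstack([r1,r2]))
```

```text
(no output)
```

View pics/crop0.png

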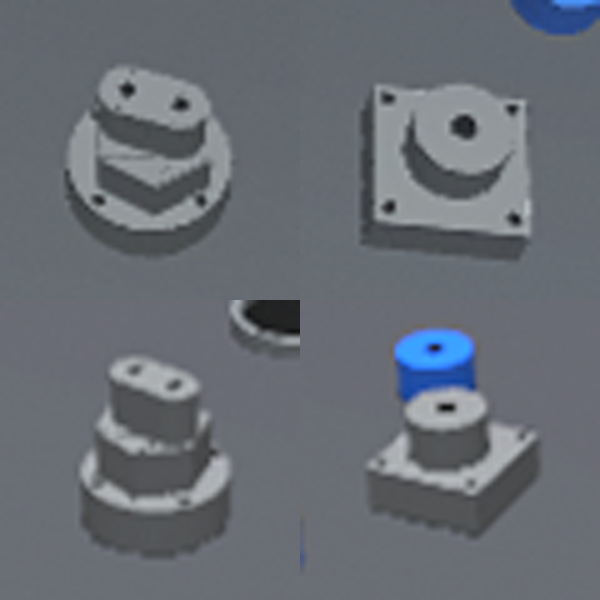

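```bash
cat > h.py <<'E'
import cv2,numpy as np
from scipy.optimize import minimize
from plant import ctrl
np.set_printoptions(precision=4,suppress=True)
CAL={n:ctrl.calibration(n) for n in ["scene","side"]}
def proj(c,P):
    K,T=c["camera_matrix"],c["pose"]; p=(np.asarray(P)-T[:3,3])@T[:3,:3]
    q=p@K.T; return q[:,:2]/q[:,2:]
def back(c,uv,z):
    K,T=c["camera_matrix"],c["pose"]; d=T[:3,:3]@np.linalg.solve(K,np.array([*uv,1.]))
    s=(z-T[2,3])/d[2]; return T[:3,3]+s*d
def shape(k):
    t=np.linspace(0,2*np.pi,60,endpoint=False)
    if k[0]=='c': return k[1]/2*np.c_[np.cos(t),np.sin(t)]
    if k[0]=='r': a,b=k[1]/2,k[2]/2; return np.array([[a,b],[-a,b],[-a,-b],[a,-b]])
    if k[0]=='h':
        t=np.pi/6+np.arange(6)*np.pi/3; return k[1]/2/np.cos(np.pi/6)*np.c_[np.cos(t),np.sin(t)]
    if k[0]=='o':
        c=k[2]/2*np.c_[np.cos(t),np.sin(t)]; c[:,0]+=np.sign(c[:,0])*(k[1]-k[2])/2; return c
def pts(k,x,y,a,z):
    s=shape(k); R=np.array([[np.cos(a),-np.sin(a)],[np.sin(a),np.cos(a)]])
    return np.c_[s@R.T+[x,y],np.full(len(s),z)]
def poly(img,uv):
    cv2.fillConvexPoly(img,np.round(uv*16).astype(np.int32),255,cv2.LINE_AA,4)
E
cat > n.py <<'E'
from h import *
N={'round':(('c',86),(292,218),(346,290)),'square':(('r',80,80),(191,222),(459,308)),'hex':(('h',64),(255,148),(363,374)),
'disc':(('c',58),(333,359),(351,205)),'oblong':(('r',62,40),(246,303),(410,242))}
S=4
ims={n:cv2.imread(f'pics/{n}0.png') for n in CAL}
for nm,(k,u0,u1) in N.items():
    k=(k[0],*[v/1000 for v in k[1:]])
    tg=[];x0=[]
    for n,u in zip(CAL,(u0,u1)):
        g=cv2.cvtColor(ims[n],cv2.COLOR_BGR2GRAY).astype(np.float32)
        w=g[u[1]-40:u[1]+40,u[0]-40:u[0]+40]
        m=((w<45)*255).astype(np.uint8)
        nl,lab,st,ce=cv2.connectedComponentsWithStats(m); l=lab[40,40]
        m=np.where((lab==l)&(m>0),255,0).astype(np.uint8)
        tg.append((n,u,m)); x0.append(back(CAL[n],ce[l]+np.array(u)-40,.005)[:2])
    def cost(p,sel=(0,1)):
        c=0
        for i in sel:
            n,u,m=tg[i]; o=np.array(u)-40
            A=np.zeros((80,80),np.uint8);B=A.copy()
            poly(A,proj(CAL[n],pts(k,*p,.004))-o);poly(B,proj(CAL[n],pts(k,*p,.010))-o)
            c+=np.abs(np.minimum(A,B).astype(float)-m).sum()/m.sum()
        return c
    xm=np.mean(x0,0);best=None
    for a in ([0] if k[0]=='c' else np.arange(0,np.pi if k[0]=='r' else np.pi/3,.25)):
        s=np.array([[*xm,a],[xm[0]+.005,xm[1],a],[xm[0],xm[1]+.005,a],[*xm,a+.2]])
        r=minimize(cost,s[0],method='Nelder-Mead',options=dict(initial_simplex=s,xatol=1e-4,fatol=1e-4))
        if best is None or r.fun<best.fun: best=r
    print(nm,x0[0],x0[1],best.x,best.fun, cost(best.x,(0,)))
E
python3 n.py
```

```text
round [ 0.4734 -0.0776] [ 0.4738 -0.0776] [ 0.4736 -0.0776  0.1011] 0.4344769744408027 0.2182904411764706
square [ 0.6414 -0.2228] [ 0.6457 -0.223 ] [ 0.6445 -0.223   3.0974] 0.5933957889079593 0.3942944817184168
hex [ 0.3953 -0.3015] [ 0.3969 -0.2997] [ 0.3961 -0.3006  0.9524] 0.5007652663803573 0.29461389494069234
disc [0.6364 0.2214] [0.6369 0.2238] [0.6367 0.2226 0.    ] inf inf
oblong [0.6816 0.0162] [0.6817 0.0186] [0.6817 0.0174 0.    ] inf infn.py:22: RuntimeWarning: divide by zero encountered in scalar divide
  c+=np.abs(np.minimum(A,B).astype(float)-m).sum()/m.sum()
  np.max(np.abs(fsim[0] - fsim[1:])) <= fatol):
```

```bash
python3 - <<'E'
import cv2
for n,u in (('scene',[(292,218),(191,222),(255,148),(333,359),(246,303)]),('side',[(346,290),(459,308),(363,374),(351,205),(410,242)])):
    g=cv2.imread(f'pics/{n}0.png',0)
    for x,y in u: print(n,(x,y),g[y,x-30:x+31:3])
E
sed -i 's/w<45/w<thr(w)/; s/^S=4/thr=lambda w:0.5*(float(np.median(w))+float(w[38:42,38:42].mean()))/' n.py; python3 n.py
```

```text
scene (292, 218) [100 101  99 154  37  44  41  42  43  42  40  41  42  40  40  42  51 103
 100 100 100]
scene (191, 222) [103 103 159  44  45  44  45  44  43  41  43  42  42  43  41  44  41  40
 162 101 101]
scene (255, 148) [ 98  99  99  99  97 132  40  40  41  41  39  42  41  41  37 109  99  98
  99 100  99]
scene (333, 359) [111 111 110 111  96 101  53  53  54  53  54  53  53  54  54  87 112 109
 110 110 110]
scene (246, 303) [108 107 107 107 108 107 159  46  49  47  47  47  48  68  86 107 107 108
 108 107 107]
side (346, 290) [109 110 108 167  34  35  35  36  36  34  36  35  35  34  34  35  34 116
 106 108 108]
side (459, 308) [109  79 148  67  33  34  34  34  35  35  34  34  34  34  34  34  33  85
 157 106 108]
side (363, 374) [110 111  81 172  47  35  35  35  35  35  35  34  35  33  35  35  30 170
 112 110 109]
side (351, 205) [108 108 108 108 108 107 150  27  34  34  34  36  35  33  92 101 108 107
 108 107 107]
side (410, 242) [109 109 109 109 109 108 182  47  35  35  35  34  32 153  86 108 107 108
 108 107 106]
round [ 0.4742 -0.0777] [ 0.474  -0.0774] [ 0.4731 -0.0782  0.2659] 0.2840011121357231 0.1250052962361415
square [ 0.6447 -0.2241] [ 0.6461 -0.2225] [ 0.6452 -0.2228 -0.0908] 0.2083620664273244 0.09704661947766659
hex [ 0.395  -0.3019] [ 0.3972 -0.2993] [ 0.3963 -0.3003  0.9666] 0.24819883233110207 0.13335436051096042
disc [0.6366 0.2226] [0.6375 0.2246] [0.6362 0.2211 0.2634] 0.4948453543406135 0.14174190606475148
oblong [0.6802 0.0154] [0.6821 0.0192] [0.6805 0.016  0.6711] 0.4056791676860881 0.12265282583621684
```

Run:
```python
from h import *
s,d=CAL['scene'],CAL['side']
def bs(x,y,ox,oy,c,z): return back(c,(ox+(x+.5)/5-.5,oy+(y+.5)/5-.5),z)[:2]
A=[bs(127,88,308,240,s,.072),bs(181,103,308,240,s,.072)]
B=[bs(135,69,293,203,d,.072),bs(175,84,293,203,d,.072)]
for X in(A,B): v=X[1]-X[0];print('oblong',np.mean(X,0),np.linalg.norm(v),np.arctan2(v[1],v[0]))
print('disc',bs(163,126,407,267,s,.048),bs(147,107,226,180,d,.048))
Q=[bs(x-300,y,407,267,s,.024) for x,y in((387,98),(511,108),(514,218),(388,207))]
print('sq',np.mean(Q,0),Q)
print('blue',back(s,(460,258),.024)[:2],back(s,(469,339),.024)[:2], back(d,(217,225),.024)[:2],back(d,(253,190),.024)[:2])
# hex visible corners scene: front corner (155,187 top edge)
print('rnd holes',bs(99,200,308,240,s,.024),bs(201,200,308,240,s,.024))
print('hex top corners',bs(98,157,308,240,s,.048),bs(154,186,308,240,s,.048),bs(210,160,308,240,s,.048))
from scipy.spatial.transform import Rotation as R
o=ctrl.get_obs();M=R.from_rotvec(o['ee_rot']).as_matrix();print(M)
w=ctrl.calibration('wrist');print(w,M.T@(w['pose'][:3,3]-o['eef_pos']),M.T@w['pose'][:3,:3])
```

```text
oblong [0.503  0.0988] 0.022351565436250918 2.0674144042474323
oblong [0.5032 0.0986] 0.022215342203065123 -1.0632587195994245
disc [0.402  0.2783] [0.4015 0.2782]
sq [0.4032 0.2786] [array([0.4009, 0.244 ]), array([0.368 , 0.2814]), array([0.4058, 0.3131]), array([0.4382, 0.276 ])]
blue [0.2943 0.2523] [0.4264 0.3768] [0.2959 0.2499] [0.4274 0.3756]
rnd holes [0.5323 0.099 ] [0.5021 0.1275]
hex top corners [0.5286 0.094 ] [0.5217 0.1189] [0.497  0.1258]
[[-0.9548  0.2971 -0.0004]
 [ 0.2971  0.9548 -0.0017]
 [-0.0001 -0.0017 -1.    ]]
{'camera_matrix': array([[354.7095,   0.    , 318.6128],
       [  0.    , 354.7095, 239.611 ],
       [  0.    ,   0.    ,   1.    ]]), 'pose': array([[ 0.2974,  0.9154,  0.2711,  0.1318],
       [ 0.9547, -0.2844, -0.087 ,  0.6661],
       [-0.0025,  0.2847, -0.9586,  0.3738],
       [ 0.    ,  0.    ,  0.    ,  1.    ]])} [ 0.0721  0.0004 -0.0708] [[-0.0003 -0.9586 -0.2847]
 [ 1.     -0.0001 -0.0008]
 [ 0.0008 -0.2847  0.9586]]
```

```bash
cat > p.py <<'E'
from h import *
from scipy.spatial.transform import Rotation as R
def RM(psi):
    y=np.array([np.cos(psi),np.sin(psi),0]);z=np.array([0,0,-1.]);return np.c_[np.cross(y,z),y,z]
def near(psi,ref):  # choose psi mod pi nearest to ref
    return psi-np.pi*np.round((psi-ref)/np.pi)
def plan(wps,p=None,M=None):
    o=ctrl.get_obs()
    if p is None: p=o['eef_pos'].copy();M=R.from_rotvec(o['ee_rot']).as_matrix()
    print('t',o['t'],'q',o['qpos'],'p',p,'psi',np.arctan2(M[1,1],M[0,1]),'f',o['ft_force'],'g',o['grip_width'])
    rows=[]
    for x,y,z,psi,g,st in wps:
        T=np.array([x,y,z]);MT=RM(psi)
        rv=R.from_matrix(M.T@MT).as_rotvec()
        n=max(1,int(np.ceil(np.linalg.norm(T-p)/st-1e-6)),int(np.ceil(np.linalg.norm(rv)/.14-1e-6)))
        p0=p.copy()
        for i in range(1,n+1):
            t=p0+(T-p0)*i/n
            r=R.from_matrix(M.T@MT).as_rotvec()/(n-i+1)
            d=np.round(M.T@(t-p)*100,1 if i<n else 2);r=np.round(r,2 if i<n else 3)
            rows.append([g,*d,*r]);p=p+M@d/100;M=M@R.from_rotvec(r).as_matrix()
    for i in range(0,len(rows),8): print('['+','.join('['+','.join(f'{v:g}' for v in (np.array(r)+0.))+']' for r in rows[i:i+8])+']')
E
python3 - <<'E'
from p import *
plan([(.503,.0987,.20,.50,1,.045),(.503,.0987,.20,.50,1,.03)])
E
```

```text
t 0.1 q [-1.2979  0.4694 -0.0486  1.5336  0.0241  1.141  -0.0823] p [0.2005 0.6441 0.303 ] psi 1.2691078048696107 f [-0.0302  0.1961 -0.3035] g 1.0040681438728585
[[1,-3,-2.9,0.7,0,0,0.05],[1,-3.2,-2.7,0.7,0,0,0.05],[1,-3.2,-2.5,0.7,0,0,0.05],[1,-3.4,-2.4,0.7,0,0,0.05],[1,-3.6,-2.3,0.7,0,0,0.05],[1,-3.6,-2,0.7,0,0,0.05],[1,-3.7,-1.9,0.6,0,0,0.05],[1,-3.8,-1.6,0.7,0,0,0.05]]
[[1,-3.9,-1.5,0.7,0,0,0.05],[1,-3.9,-1.3,0.7,0,0,0.05],[1,-4.1,-1,0.7,0,0,0.05],[1,-4,-0.9,0.7,0,0,0.05],[1,-4.1,-0.7,0.7,0,0,0.06],[1,-4.2,-0.4,0.7,0,0,0.05],[1,-4.11,-0.24,0.68,-0.001,0.001,0.059],[1,0,0,0,0,0,0]]
```

Emit:
jog_arm:
  deltas:
    - [1,-3,-2.9,0.7,0,0,0.05]
    - [1,-3.2,-2.7,0.7,0,0,0.05]
    - [1,-3.2,-2.5,0.7,0,0,0.05]
    - [1,-3.4,-2.4,0.7,0,0,0.05]
    - [1,-3.6,-2.3,0.7,0,0,0.05]
    - [1,-3.6,-2,0.7,0,0,0.05]
    - [1,-3.7,-1.9,0.6,0,0,0.05]
    - [1,-3.8,-1.6,0.7,0,0,0.05]

```text
t: 0.9
eef_pos: [0.3602, 0.3471, 0.2423]
ee_rot: [-1.082, -2.944, 0.005]
ft_force: [0.4, 0.3, 0.5]
grip_width: 0.999
```

Emit:
jog_arm:
  deltas:
    - [1,-3.9,-1.5,0.7,0,0,0.05]
    - [1,-3.9,-1.3,0.7,0,0,0.05]
    - [1,-4.1,-1,0.7,0,0,0.05]
    - [1,-4,-0.9,0.7,0,0,0.05]
    - [1,-4.1,-0.7,0.7,0,0,0.06]
    - [1,-4.2,-0.4,0.7,0,0,0.05]
    - [1,-4.11,-0.24,0.68,-0.001,0.001,0.059]
    - [1,0,0,0,0,0,0]

```text
t: 1.7
eef_pos: [0.503, 0.0735, 0.1899]
ee_rot: [-1.638, -2.677, 0.009]
ft_force: [-0.3, 0.5, 0.4]
grip_width: 1.003
```

Run:
```python
from p import *
plan([(.503,.0987,.20,.50,1,.045)])
c=ctrl.calibration('wrist');f=ctrl.grab_frame('wrist')[:,:,::-1].copy()
np.savez('w1.npz',K=c['camera_matrix'],T=c['pose'])
cv2.imwrite('pics/w1.png',f)
for k,z,x,y,a in ((('o',.044,.022),.072,.503,.0987,2.073),(('h',.046),.048,.503,.0987,.2),(('c',.068),.024,.503,.0987,0)):
    cv2.polylines(f,[np.int32(np.round(proj(c,pts(k,x,y,a,z))))],True,(0,0,255),1)
cv2.imwrite('pics/w1o.png',f)
```

```text
t 1.7 q [-0.4906  0.3484  0.3216  2.0516 -0.1525  0.7701  0.3963] p [0.503  0.0735 0.1899] psi 0.47295880165231113 f [-0.3222  0.4607  0.4002] g 1.0030623811935573
[[1,2.24,1.14,-1.02,-0.006,0,-0.027]]
```

View pics/w1o.png

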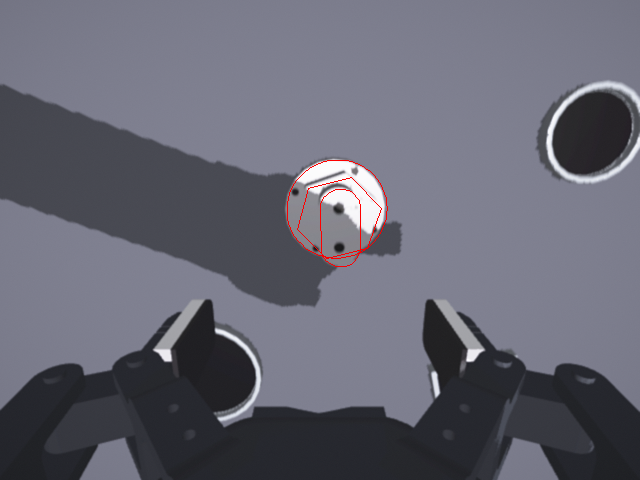

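Emit:
jog_arm:
  deltas:
    - [1,1.1,0.6,-0.2,0,0,-0.01]
    - [1,0.8,0.4,0,0,0,-0.01]
    - [1,0.2,0.1,0,0,0,0]
    - [1,0,0,0,0,0,0]

```text
t: 2.15
eef_pos: [0.5003, 0.107, 0.1919]
ee_rot: [-1.589, -2.701, 0.006]
ft_force: [0.4, 0.3, -0.3]
grip_width: 0.994
```

Run:
```python
from p import *
plan([(.503,.0987,.16,.50,1,.02),(.503,.0987,.13,.5,1,.01)])
```

```text
t 2.15 q [-0.5371  0.3492  0.3019  2.041  -0.1492  0.7794  0.3623] p [0.5003 0.107  0.1919] psi 0.5074833562933334 f [ 0.408   0.3039 -0.3231] g 0.9941467653799788
[[1,-0.4,-0.1,1.6,0,0,0],[1,-0.47,-0.04,1.59,-0.007,-0.005,0.007],[1,0,0,0.8,0,0,0],[1,0,0,0.7,0,0,0],[1,0,0,0.8,0,0,0],[1,0,-0.01,0.7,0,0,0]]
```

Emit:
jog_arm:
  deltas:
    - [1,-0.4,-0.1,1.2,0,0,0]
    - [1,-0.2,0,0.8,-0.007,-0.005,0.007]
    - [1,0,0,0,0,0,0]
    - [1,0,0,0,0,0,0]

```text
t: 2.55
eef_pos: [0.5013, 0.1021, 0.1698]
ee_rot: [1.599, 2.704, -0.001]
ft_force: [-0.0, 0.5, -0.6]
grip_width: 1.0
```

Run:
```python
from p import *
plan([(.503,.0987,.13,.5,1,.01)])
```

```text
t 2.55 q [-0.5221  0.3809  0.2956  2.0616 -0.164   0.721   0.38  ] p [0.5013 0.1021 0.1698] psi 0.502924239790878 f [-0.0087  0.5397 -0.6423] g 1.0001586025128655
[[1,-0.1,0,1,0,0,0],[1,-0.1,0,1,0,0,0],[1,-0.1,0,1,0,0,0],[1,-0.08,-0.02,0.98,0,0,0.003]]
```

Emit:
jog_arm:
  deltas:
    - [1,-0.15,0,1,0,0,0]
    - [1,-0.15,0,1,0,0,0]
    - [1,-0.1,0,1,0,0,0]
    - [1,0,0,0.4,0,0,0]
    - [1,0,0,0.1,0,0,0]
    - [1,0,0,0,0,0,0]

```text
t: 3.15
eef_pos: [0.5033, 0.0973, 0.1309]
ee_rot: [-1.601, -2.703, 0.003]
ft_force: [-0.0, 0.3, 1.0]
grip_width: 1.002
```

Run:
```python
from p import *
plan([(.503,.0987,.13,.5,1,.01)])
```

```text
t 3.15 q [-0.492   0.4459  0.2744  2.0824 -0.1956  0.6387  0.4159] p [0.5033 0.0973 0.1309] psi 0.5012485667641662 f [-0.0171  0.2542  0.9645] g 1.0024131406678778
[[1,0.14,0.04,0.09,-0.002,0.001,0.001]]
```

Emit:
jog_arm:
  deltas:
    - [0.5,0.1,0,0.1,0,0,0]
    - [0.4,0,0,0,0,0,0]
    - [0.3,0,0,0,0,0,0]
    - [0.2,0,0,0,0,0,0]
    - [0.1,0,0,0,0,0,0]
    - [0,0,0,0,0,0,0]
    - [0,0,0,0,0,0,0]
    - [0,0,0,0,0,0,0]
  grip_force: 40

```text
t: 3.95
eef_pos: [0.5035, 0.0988, 0.1312]
ee_rot: [1.6, 2.702, 0.001]
ft_force: [0.7, 0.1, -0.6]
grip_width: 0.245
```

Run:
```python
from p import *
plan([])
f=ctrl.grab_frame('side')[:,:,::-1];cv2.imwrite('pics/s1.png',cv2.resize(f[160:260,250:390],(700,500)))
```

```text
t 3.95 q [-0.4939  0.4452  0.2738  2.0827 -0.1963  0.6361  0.4145] p [0.5035 0.0988 0.1312] psi 0.5018042787017024 f [ 0.674   0.0626 -0.6124] g 0.2451275262906888
```

View pics/s1.png

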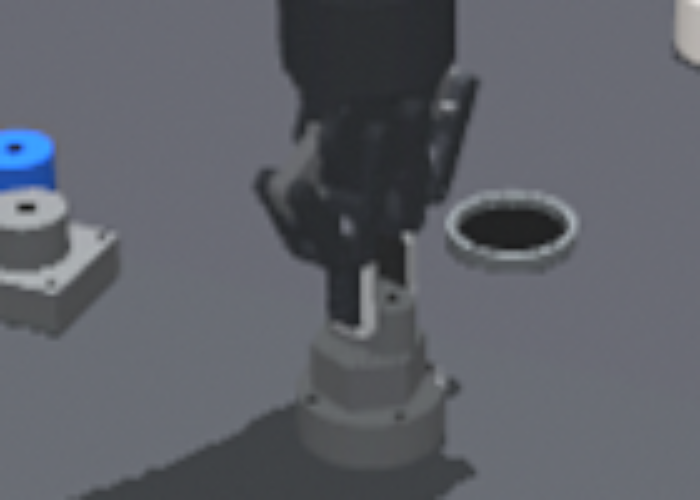

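Emit:
jog_arm:
  deltas:
    - [0,0,0,-0.5,0,0,0]
    - [0,0,0,-1,0,0,0]
    - [0,0,0,-1.5,0,0,0]
    - [0,0,0,-1.5,0,0,0]
    - [0,0,0,-1,0,0,0]
    - [0,0,0,0,0,0,0]
    - [0,0,0,0,0,0,0]

```text
t: 4.7
eef_pos: [0.5035, 0.0986, 0.1908]
ee_rot: [1.6, 2.701, 0.002]
ft_force: [0.6, -0.0, -1.2]
grip_width: 0.245
```

Run:
```python
from p import *
plan([(.6805,.016,.19,-.90,0,.03)])
f=ctrl.grab_frame('side')[:,:,::-1];cv2.imwrite('pics/s2.png',cv2.resize(f[140:260,250:390],(700,600)))
```

```text
t 4.7 q [-0.5262  0.35    0.308   2.0442 -0.1499  0.7659  0.3738] p [0.5035 0.0986 0.1908] psi 0.5014482717008631 f [ 0.5668 -0.0468 -1.2098] g 0.2450587515709257
[[0,-1.4,1.1,0,0,0,0.13],[0,-1.3,1.2,0,0,0,0.13],[0,-1.1,1.4,0,0,0,0.13],[0,-1,1.5,0,0,0,0.13],[0,-0.7,1.6,0.1,0,0,0.13],[0,-0.5,1.7,0,0,0,0.13],[0,-0.3,1.8,0,0,0,0.12],[0,0,1.7,0,0,0,0.13]]
[[0,0.1,1.8,0,0,0,0.12],[0,0.4,1.7,0,0,0,0.13],[0,0.6,1.71,0.02,0.001,-0.002,0.121]]
```

View pics/s2.png

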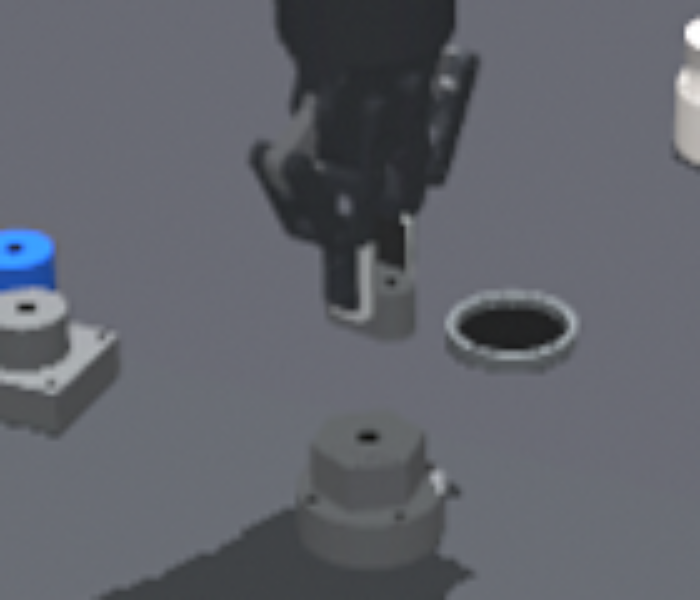

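Emit:
jog_arm:
  deltas:
    - [0,-1.4,1.1,0,0,0,0.13]
    - [0,-1.3,1.2,0,0,0,0.13]
    - [0,-1.1,1.4,0,0,0,0.13]
    - [0,-1,1.5,0,0,0,0.13]
    - [0,-0.7,1.6,0.1,0,0,0.13]
    - [0,-0.5,1.7,0,0,0,0.13]
    - [0,-0.3,1.8,0,0,0,0.12]
    - [0,0,1.7,0,0,0,0.13]

```text
t: 5.55
eef_pos: [0.6304, 0.0365, 0.1825]
ee_rot: [-2.749, -1.511, 0.017]
ft_force: [-0.1, -0.1, -1.1]
grip_width: 0.247
```

Emit:
jog_arm:
  deltas:
    - [0,0.1,1.5,0,0,0,0.12]
    - [0,0.4,1,0,0,0,0.1]
    - [0,0.2,0.4,0,0,0,0.03]
    - [0,0,0,0,0,0,0]
    - [0,0,0,0,0,0,0]

```text
t: 6.05
eef_pos: [0.6585, 0.0231, 0.177]
ee_rot: [-2.924, -1.142, 0.031]
ft_force: [-0.3, -0.1, 1.1]
grip_width: 0.246
```

Run:
```python
from p import *
plan([(.6805,.016,.19,-.90,0,.01),(.6805,.016,.10,-.90,0,.02)])
c=ctrl.calibration('wrist');f=ctrl.grab_frame('wrist')[:,:,::-1].copy()
for k,z,x,y,a in ((('r',.062,.040),.010,.6805,.016,.671),(('r',.062,.040),.004,.6805,.016,.671)):
    cv2.polylines(f,[np.int32(np.round(proj(c,pts(k,x,y,a,z))))],True,(0,0,255),1)
cv2.imwrite('pics/w2.png',f)
```

```text
t 6.05 q [-0.5202  0.6426  0.6216  1.7081 -0.4356  0.9542 -0.5556] p [0.6585 0.0231 0.177 ] psi -0.8261533617200645 f [-0.2746 -0.0792  1.0543] g 0.24634853605424334
[[0,0.4,0.7,-0.4,0,0.01,0.02],[0,0.4,0.6,-0.5,0,0,0.03],[0,0.37,0.68,-0.43,-0.009,0.008,0.024],[0,0,0,1.8,0,0,0],[0,0,0,1.8,0,0,0],[0,0,0,1.8,0,0,0],[0,0,0,1.8,0,0,0],[0,0,0,1.8,0,0,0]]
```

View pics/w2.png

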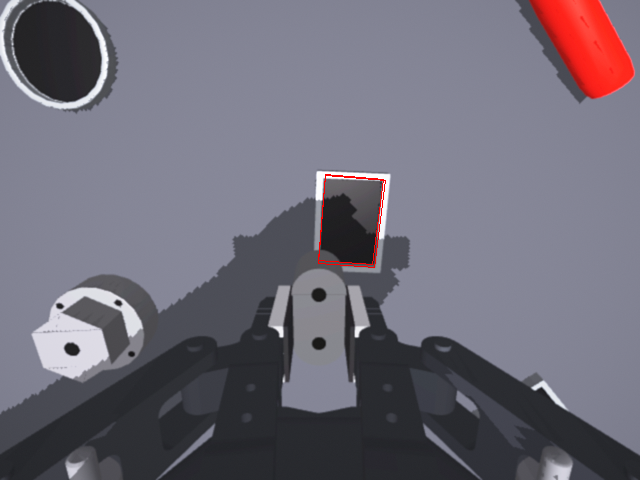

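Emit:
jog_arm:
  deltas:
    - [0,0.4,0.7,-0.2,0,0.01,0.02]
    - [0,0.4,0.6,-0.2,0,0,0.03]
    - [0,0.37,0.68,0,-0.009,0.008,0.024]
    - [0,0,0,1.8,0,0,0]
    - [0,0,0,1.8,0,0,0]
    - [0,0,0,1,0,0,0]
    - [0,0,0,0,0,0,0]
    - [0,0,0,0,0,0,0]

```text
t: 6.9
eef_pos: [0.6813, 0.0161, 0.1309]
ee_rot: [-2.968, -1.026, -0.002]
ft_force: [-0.2, -0.3, 0.1]
grip_width: 0.244
```

Run:
```python
from p import *
plan([(.6805,.016,.12,-.90,0,.01),(.6805,.016,.0875,-.90,0,.008)])
```

```text
t 6.9 q [-0.4804  0.7242  0.5993  1.6872 -0.5047  0.8887 -0.5774] p [0.6813 0.0161 0.1309] psi -0.9048175809603733 f [-0.2022 -0.2835  0.0759] g 0.2440505137164529
[[0,0,0,0.5,0,0,0],[0,-0.07,-0.04,0.59,-0.001,-0.002,-0.005],[0,0,0,0.7,0,0,0],[0,0,0,0.6,0,0,0],[0,0,0,0.7,0,0,0],[0,0,0,0.6,0,0,0],[0,0,0,0.65,0,0,0]]
```

Emit:
jog_arm:
  deltas:
    - [0,0,0,1,0,0,0]
    - [0,-0.07,0,1,0,0,0]
    - [0,0,0,1,0,0,0]
    - [0,0,0,0.6,0,0,0]
    - [0,0,0,0.2,0,0,0]
    - [0,0,0,0,0,0,0]
    - [0,0,0,0,0,0,0]

```text
t: 7.6
eef_pos: [0.6812, 0.0158, 0.0903]
ee_rot: [-2.968, -1.027, -0.004]
ft_force: [0.1, -0.3, -0.8]
grip_width: 0.241
```

Run:
```python
from p import *
plan([(.6805,.016,.0875,-.90,0,.008)])
f=ctrl.grab_frame('side')[:,:,::-1];cv2.imwrite('pics/s3.png',cv2.resize(f[170:270,340:480],(700,500)))
```

```text
t 7.6 q [-0.4592  0.7723  0.5666  1.7038 -0.5386  0.8237 -0.5514] p [0.6812 0.0158 0.0903] psi -0.9045563277444024 f [ 0.0707 -0.2964 -0.8247] g 0.2412755241633213
[[0,-0.04,-0.06,0.28,0,-0.003,-0.005]]
```

View pics/s3.png

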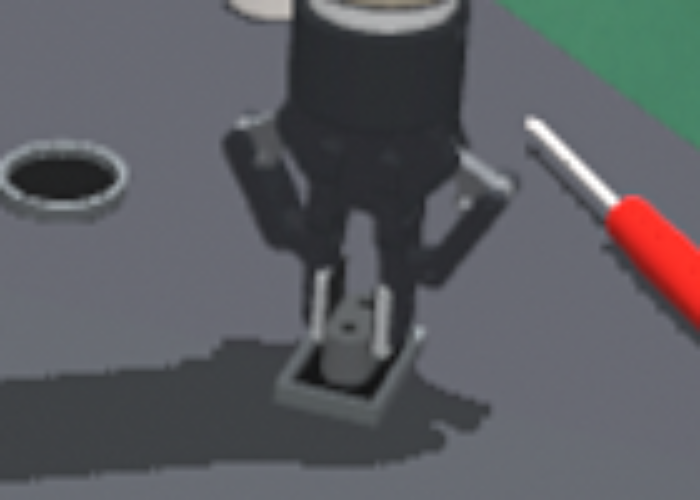

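Emit:
jog_arm:
  deltas:
    - [0,0,0,0.25,0,0,0]
    - [0,0,0,0.05,0,0,0]
    - [0,0,0,0,0,0,0]

```text
t: 7.95
eef_pos: [0.6817, 0.0158, 0.0881]
ee_rot: [-2.968, -1.027, -0.007]
ft_force: [0.1, -0.8, -0.5]
grip_width: 0.247
```

Emit:
jog_arm:
  deltas:
    - [0.26,0,0,0,0,0,0]
    - [0.3,0,0,0,0,0,0]
    - [0.4,0,0,0,0,0,0]
    - [0.5,0,0,0,0,0,0]
    - [0.6,0,0,-0.5,0,0,0]
    - [0.8,0,0,-2,0,0,0]
    - [1,0,0,-3,0,0,0]
    - [1,0,0,-3,0,0,0]

```text
t: 8.75
eef_pos: [0.6791, 0.0159, 0.1721]
ee_rot: [-2.966, -1.026, 0.006]
ft_force: [0.6, -0.3, 0.1]
grip_width: 1.0
```

Run:
```python
from p import *
f=ctrl.grab_frame('side')[:,:,::-1];cv2.imwrite('pics/s4.png',np.hstack([cv2.resize(f[190:270,370:450],(400,400)),cv2.resize(f[190:270,283:363],(400,400))]));cv2.imwrite('pics/s4f.png',f)
f=ctrl.grab_frame('scene')[:,:,::-1];cv2.imwrite('pics/c4f.png',f)
cv2.imwrite('pics/c4.png',np.hstack([cv2.resize(f[260:340,205:285],(400,400)),cv2.resize(f[240:300,308:368],(400,400))]))
plan([])
```

```text
t 8.85 q [-0.5012  0.6727  0.6333  1.6632 -0.4705  0.9574 -0.6019] p [0.6819 0.0153 0.1763] psi -0.9048093172821776 f [ 0.6322 -0.7767  0.3546] g 0.9958465179554267
```

View pics/s4.png

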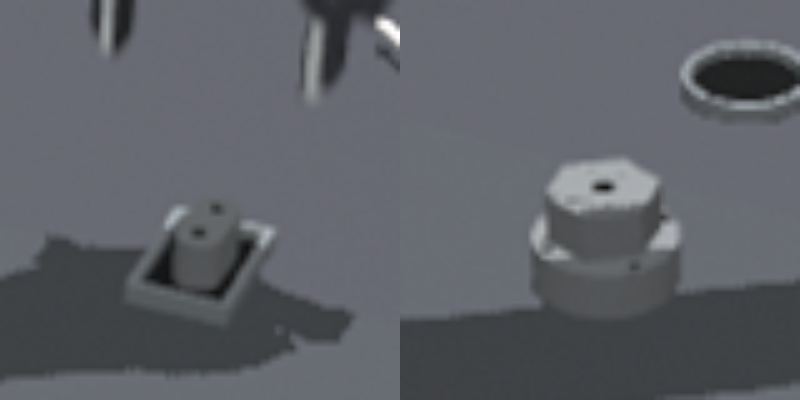

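View pics/c4.png

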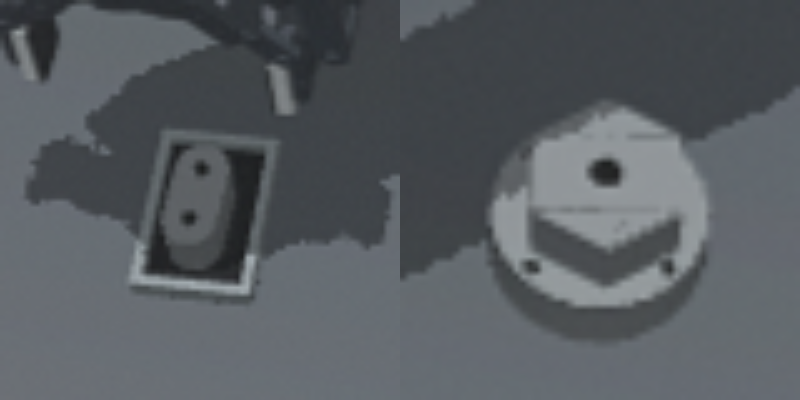

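Run:
```python
from p import *
s=CAL['scene'];d=CAL['side']
f=6.6667
b=lambda x,y:back(s,(308+(x-400+.5)/f-.5,240+(y+.5)/f-.5),.048)[:2]
Q=np.array([b(*q) for q in((605,100),(680,135),(680,212),(605,250),(530,208),(530,137))])
c=Q.mean(0);print(c,np.linalg.norm(Q-c,axis=1),np.degrees(np.arctan2(*(Q-c).T[::-1]))%60,b(604,172),back(d,(283+203.5/5-.5,190+187.5/5-.5),.048))
```

```text
[0.5035 0.1002] [0.0262 0.0268 0.0261 0.0268 0.0259 0.026 ] [45.4009 47.0206 45.1769 45.3951 44.8487 47.0238] [0.5034 0.0997] [0.5021 0.0992 0.048 ]
```

Run:
```python
from p import *
plan([(.503,.0995,.17,-.771,1,.03),(.503,.0995,.125,-.771,1,.015)])
```

```text
t 8.85 q [-0.5012  0.6727  0.6333  1.6632 -0.4705  0.9574 -0.6019] p [0.6819 0.0153 0.1763] psi -0.9048093172821776 f [ 0.6322 -0.7767  0.3546] g 0.9958465179554267
[[1,-1.3,-2.5,0.1,0,0,-0.02],[1,-1.2,-2.6,0.1,0,0,-0.02],[1,-1.1,-2.5,0,0,0,-0.02],[1,-1.2,-2.6,0.1,0,0,-0.02],[1,-1,-2.7,0.1,0,0,-0.02],[1,-1,-2.6,0.1,0,0,-0.02],[1,-0.98,-2.66,0.06,0.002,-0.005,-0.014],[1,0,0,1.5,0,0,0]]
[[1,0,0,1.5,0,0,0],[1,0,0,1.5,0,0,0]]
```

Emit:
jog_arm:
  deltas:
    - [1,-1.3,-2.5,0.1,0,0,-0.02]
    - [1,-1.2,-2.6,0.1,0,0,-0.02]
    - [1,-1.1,-2.5,0,0,0,-0.02]
    - [1,-1.2,-2.6,0.1,0,0,-0.02]
    - [1,-1,-2.7,0.1,0,0,-0.02]
    - [1,-1,-2.2,0.1,0,0,-0.02]
    - [1,-0.6,-1,0.06,0,0,-0.01]
    - [1,0,0,0,0,0,0]

```text
t: 9.65
eef_pos: [0.5135, 0.0886, 0.1688]
ee_rot: [2.892, 1.224, 0.009]
ft_force: [0.9, 0.0, -0.4]
grip_width: 1.002
```

Run:
```python
from p import *
plan([(.503,.0995,.17,-.771,1,.02),(.503,.0995,.125,-.771,1,.015)])
```

```text
t 9.65 q [-0.7527  0.4451  0.6411  2.0584 -0.3875  0.7501 -0.6417] p [0.5135 0.0886 0.1688] psi -0.7702734621252572 f [ 0.8564  0.0202 -0.4019] g 1.0015682169296733
[[1,0.05,-1.51,-0.12,0.004,-0.005,0.001],[1,0,0,1.5,0,0,0],[1,0,0,1.5,0,0,0],[1,0,0,1.5,0,0,0]]
```

Emit:
jog_arm:
  deltas:
    - [1,0,-0.7,0,0,0,0]
    - [1,0,-0.6,0.5,0,0,0]
    - [1,0,-0.2,1,0,0,0]
    - [1,0,0,1.3,0,0,0]
    - [1,0,0,0.8,0,0,0]
    - [1,0,0,0,0,0,0]
    - [1,0,0,0,0,0,0]

```text
t: 10.35
eef_pos: [0.5061, 0.0979, 0.1289]
ee_rot: [2.891, 1.216, 0.012]
ft_force: [0.7, 0.3, -0.1]
grip_width: 0.996
```

Run:
```python
from p import *
plan([(.503,.0995,.104,-.771,1,.01)])
f=ctrl.grab_frame('side')[:,:,::-1];cv2.imwrite('pics/s5.png',cv2.resize(f[160:260,250:390],(700,500)))
```

```text
t 10.35 q [-0.7351  0.5     0.5928  2.0956 -0.4453  0.6609 -0.6175] p [0.5061 0.0979 0.1289] psi -0.7743651123830572 f [ 0.6743  0.2617 -0.0619] g 0.996454060193456
[[1,0,-0.1,0.8,0,0,0],[1,-0.1,-0.1,0.9,0,0,0],[1,-0.01,-0.15,0.79,0.008,-0.005,-0.003]]
```

View pics/s5.png

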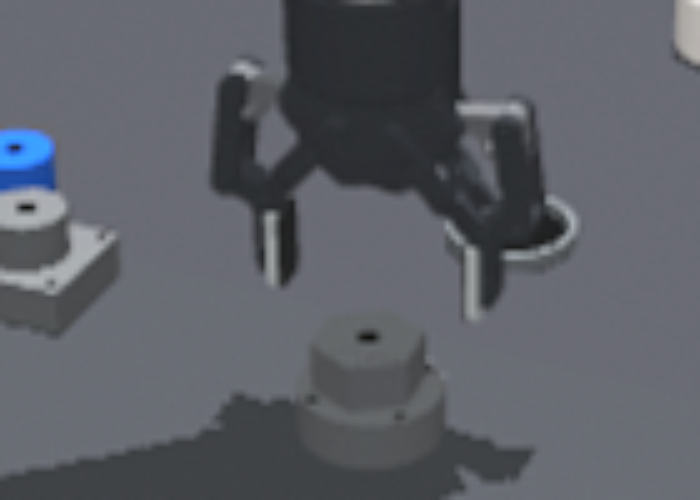

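Emit:
jog_arm:
  deltas:
    - [1,0,-0.15,0.8,0,0,0]
    - [1,-0.1,-0.15,0.9,0,0,0]
    - [1,0,-0.05,0.5,0.008,-0.005,-0.003]
    - [1,0,0,0.1,0,0,0]
    - [1,0,0,0,0,0,0]

```text
t: 10.9
eef_pos: [0.5032, 0.0997, 0.1044]
ee_rot: [-2.893, -1.222, -0.001]
ft_force: [-0.0, -0.3, -0.7]
grip_width: 1.002
```

Run:
```python
from p import *
plan([(.503,.0995,.104,-.771,1,.01)])
```

```text
t 10.9 q [-0.7057  0.5383  0.5536  2.1075 -0.4838  0.6203 -0.5852] p [0.5032 0.0997 0.1044] psi -0.7712229863248083 f [-0.043  -0.3403 -0.7033] g 1.0016256472394005
[[1,-0.03,0,0.04,-0.001,-0.001,0]]
```

Emit:
jog_arm:
  deltas:
    - [0.75,0,0,0,0,0,0]
    - [0.65,0,0,0,0,0,0]
    - [0.55,0,0,0,0,0,0]
    - [0.45,0,0,0,0,0,0]
    - [0,0,0,0,0,0,0]
    - [0,0,0,0,0,0,0]
    - [0,0,0,0,0,0,0]

```text
t: 11.6
eef_pos: [0.5036, 0.0998, 0.1051]
ee_rot: [-2.893, -1.222, -0.003]
ft_force: [-0.5, 0.6, 0.3]
grip_width: 0.524
```

Emit:
jog_arm:
  deltas:
    - [0,0,0,-0.5,0,0,0]
    - [0,0,0,-1,0,0,0]
    - [0,0,0,-1.5,0,0,0]
    - [0,0,0,-1.5,0,0,0]
    - [0,0,0,-1,0,0,0]
    - [0,0,0,0,0,0,0]
    - [0,0,0,0,0,0,0]

```text
t: 12.3
eef_pos: [0.503, 0.0995, 0.1643]
ee_rot: [-2.893, -1.222, -0.003]
ft_force: [-0.8, -0.4, -1.6]
grip_width: 0.525
```

Run:
```python
from p import *
plan([(.52,-.12,.175,-1,0,.03),(.3963,-.3003,.17,-1.127,0,.03)])
f=ctrl.grab_frame('side')[:,:,::-1];cv2.imwrite('pics/s6.png',cv2.resize(f[140:260,250:390],(700,600)))
```

```text
t 12.3 q [-0.7782  0.4419  0.6391  2.0777 -0.3909  0.7384 -0.6631] p [0.503  0.0995 0.1643] psi -0.7717810314097907 f [-0.776  -0.3978 -1.6341] g 0.5246698891335184
[[0,-1.8,2.1,-0.1,0,0,0.03],[0,-1.8,2.1,-0.2,0,0,0.03],[0,-1.7,2.2,-0.1,0,0,0.03],[0,-1.6,2.2,-0.2,0,0,0.03],[0,-1.5,2.2,-0.1,0,0,0.03],[0,-1.5,2.4,-0.1,0,0,0.03],[0,-1.5,2.3,-0.2,0,0,0.02],[0,-1.33,2.4,-0.11,-0.001,-0.002,0.028]]
[[0,-2.5,1.1,0.1,0,0,0.02],[0,-2.5,1.1,0,0,0,0.02],[0,-2.5,1.1,0.1,0,0,0.01],[0,-2.5,1.2,0.1,0,0,0.02],[0,-2.4,1.3,0,0,0,0.01],[0,-2.4,1.2,0.1,0,0,0.02],[0,-2.4,1.3,0,0,0,0.01],[0,-2.4,1.35,0.11,0,0,0.017]]
```

View pics/s6.png

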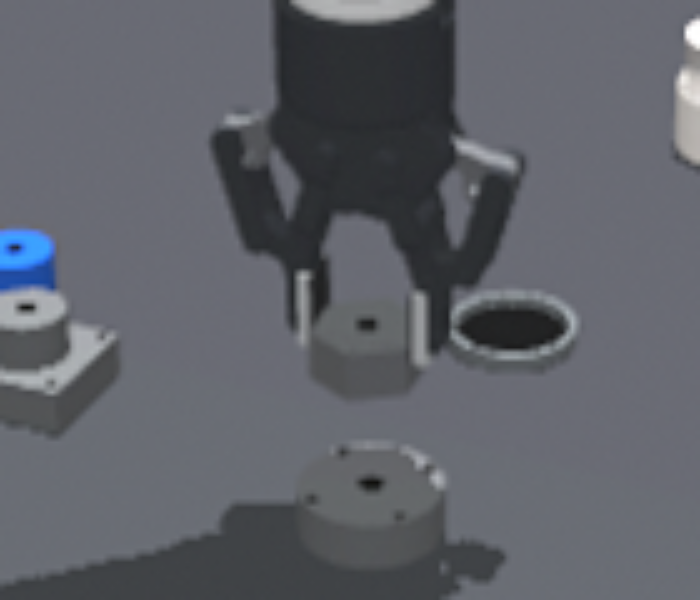

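Emit:
jog_arm:
  deltas:
    - [0,-1.8,2.1,-0.1,0,0,0.03]
    - [0,-1.8,2.1,-0.2,0,0,0.03]
    - [0,-1.7,2.2,-0.1,0,0,0.03]
    - [0,-1.6,2.2,-0.2,0,0,0.03]
    - [0,-1.5,2.2,-0.1,0,0,0.03]
    - [0,-1.5,2.4,-0.1,0,0,0.03]
    - [0,-1.5,2.3,-0.2,0,0,0.02]
    - [0,-1.33,2.4,-0.11,-0.001,-0.002,0.028]

```text
t: 13.15
eef_pos: [0.5181, -0.1218, 0.1693]
ee_rot: [-3.01, -0.888, 0.017]
ft_force: [0.8, -0.7, -1.2]
grip_width: 0.527
```

Emit:
jog_arm:
  deltas:
    - [0,-2.5,1.1,0.1,0,0,0.02]
    - [0,-2.5,1.1,0,0,0,0.02]
    - [0,-2.5,1.1,0.1,0,0,0.01]
    - [0,-2.5,1.2,0.1,0,0,0.02]
    - [0,-2.4,1.3,0,0,0,0.01]
    - [0,-1.8,0.9,0.1,0,0,0.02]
    - [0,-0.8,0.4,0,0,0,0.01]
    - [0,0,0,0,0,0,0]

```text
t: 13.95
eef_pos: [0.4179, -0.2672, 0.1622]
ee_rot: [-3.059, -0.703, 0.03]
ft_force: [1.1, 0.0, -1.9]
grip_width: 0.523
```

Run:
```python
from p import *
plan([(.3963,-.3003,.17,-1.127,0,.03),(.3963,-.3003,.11,-1.127,0,.02)])
c=ctrl.calibration('wrist');f=ctrl.grab_frame('wrist')[:,:,::-1].copy()
for z in(.01,.004):
    cv2.polylines(f,[np.int32(np.round(proj(c,pts(('h',.064),.3963,-.3003,.967,z))))],True,(0,0,255),1)
cv2.imwrite('pics/w3.png',f)
```

```text
t 13.95 q [-0.1089  0.4557  0.7519  2.1115 -0.4377  0.7511 -0.1951] p [ 0.4179 -0.2672  0.1622] psi -1.1190467794624366 f [ 1.1268  0.0174 -1.9259] g 0.5231639596514374
[[0,-1.7,1,-0.4,0,0.01,0],[0,-1.7,1.02,-0.35,-0.007,0.008,0.008],[0,0,0,1.5,0,0,0],[0,0,0,1.5,0,0,0],[0,0,0,1.5,0,0,0],[0,0,0,1.5,0,0,0]]
```

View pics/w3.png

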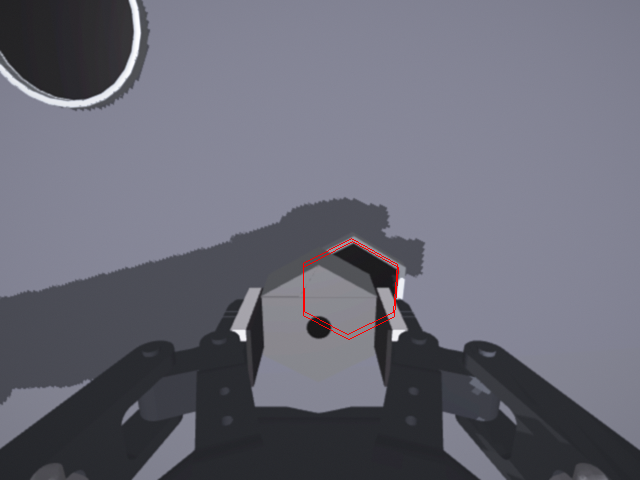

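Overlay matches the hex nest (≈(350,288)); the hex pad is held square (hole at (319,327)).

Emit:
jog_arm:
  deltas:
    - [0,-1.2,0.7,-0.1,0,0.01,0]
    - [0,-1.2,0.7,0,-0.007,0.008,0.008]
    - [0,-0.6,0.4,0.2,0,0,0]
    - [0,0,0,1.2,0,0,0]
    - [0,0,0,1.5,0,0,0]
    - [0,0,0,0.8,0,0,0]
    - [0,0,0,0,0,0,0]
    - [0,0,0,0,0,0,0]

```text
t: 14.8
eef_pos: [0.4033, -0.2911, 0.1216]
ee_rot: [-3.056, -0.71, -0.002]
ft_force: [-0.1, -0.2, -0.8]
grip_width: 0.524
```

Run:
```python
from p import *
plan([(.3963,-.3003,.0855,-1.127,0,.01)])
```

```text
t 14.8 q [ 0.0202  0.5148  0.6721  2.1372 -0.5298  0.6604 -0.0544] p [ 0.4033 -0.2911  0.1216] psi -1.1143952373878314 f [-0.1366 -0.2338 -0.8468] g 0.5240144940484802
[[0,-0.3,0.1,0.9,0,0,0],[0,-0.2,0.2,0.9,0,0,0],[0,-0.3,0.1,0.9,0,0,0.01],[0,-0.24,0.14,0.91,-0.004,-0.002,0.003]]
```

Emit:
jog_arm:
  deltas:
    - [0,-0.4,0.2,0.5,0,0,0]
    - [0,-0.4,0.2,0.7,0,0,0.01]
    - [0,-0.2,0.1,0.7,0,0,0]
    - [0,0,0,0.4,0,0,0]
    - [0,0,0,0,0,0,0]
    - [0,0,0,0,0,0,0]

```text
t: 15.4
eef_pos: [0.3965, -0.3009, 0.0972]
ee_rot: [-3.061, -0.693, -0.003]
ft_force: [0.2, 0.2, -1.5]
grip_width: 0.526
```

Run:
```python
from p import *
plan([(.3963,-.3003,.0855,-1.127,0,.01)])
```

```text
t 15.4 q [ 0.0797  0.5548  0.629   2.1471 -0.5777  0.6116 -0.001 ] p [ 0.3965 -0.3009  0.0972] psi -1.1252173961160843 f [ 0.2037  0.1752 -1.4785] g 0.5255769869288593
[[0,0,0,0.6,0,0,0],[0,0.01,-0.06,0.57,-0.003,-0.003,0.002]]
```

Emit:
jog_arm:
  deltas:
    - [0,0,0,0.5,0,0,0]
    - [0,0,0,0.4,0,0,0]
    - [0,0,0,0.15,0,0,0]
    - [0,0,0,0,0,0,0]

```text
t: 15.8
eef_pos: [0.397, -0.3008, 0.0861]
ee_rot: [-3.061, -0.694, -0.005]
ft_force: [0.8, 0.3, -1.6]
grip_width: 0.525
```

Run:
```python
from p import *
plan([(.3963,-.3003,.0855,-1.127,0,.01)])
f=ctrl.grab_frame('side')[:,:,::-1];cv2.imwrite('pics/s7.png',cv2.resize(f[300:420,290:430],(700,600)))
```

```text
t 15.8 q [ 0.0964  0.5728  0.6071  2.1504 -0.5987  0.5891  0.0163] p [ 0.397  -0.3008  0.0861] psi -1.1246029608282921 f [ 0.7786  0.2637 -1.625 ] g 0.5250827817167852
[[0,-0.04,-0.07,0.06,-0.002,-0.003,0.002]]
```

View pics/s7.png

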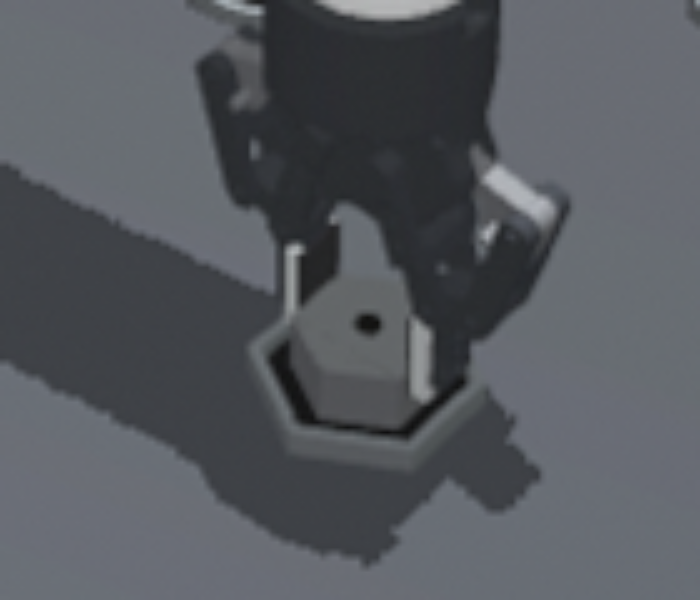

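Emit:
jog_arm:
  deltas:
    - [0,0,0,0.08,0,0,0]
    - [0.55,0,0,0,0,0,0]
    - [0.6,0,0,0,0,0,0]
    - [0.7,0,0,0,0,0,0]
    - [0.8,0,0,-0.5,0,0,0]
    - [1,0,0,-2,0,0,0]
    - [1,0,0,-3,0,0,0]
    - [1,0,0,-2,0,0,0]

```text
t: 16.65
eef_pos: [0.3959, -0.3009, 0.162]
ee_rot: [-3.059, -0.692, 0.001]
ft_force: [0.9, 0.2, -0.4]
grip_width: 1.001
```

Run:
```python
from p import *
f=ctrl.grab_frame('side')[:,:,::-1];cv2.imwrite('pics/s8.png',cv2.resize(f[300:420,290:430],(700,600)))
plan([(.53,-.02,.18,-.2,1,.035),(.4022,.2784,.17,.72,1,.035)])
```

```text
t 16.7 q [-0.0181  0.4485  0.7473  2.1119 -0.4568  0.744  -0.1014] p [ 0.3969 -0.3019  0.1643] psi -1.1259496890935043 f [ 0.3449 -0.6321  1.0841] g 1.0027648393175015
[[1,2.7,-2.2,-0.2,0,0,-0.1],[1,2.9,-1.9,-0.1,0,0,-0.1],[1,3,-1.6,-0.2,0,0,-0.1],[1,3.3,-1.3,-0.1,0,0,-0.1],[1,3.3,-1,-0.2,0,0,-0.11],[1,3.4,-0.6,-0.2,0,0,-0.1],[1,3.4,-0.3,-0.1,0,0,-0.11],[1,3.5,0.2,-0.2,0,0,-0.1]]
[[1,3.44,0.43,-0.15,0.002,-0.004,-0.106],[1,2.7,-1.8,0.1,0,0,-0.09],[1,2.8,-1.6,0.1,0,0,-0.09],[1,3,-1.4,0.1,0,0,-0.09],[1,3,-1.1,0.1,0,0,-0.09],[1,3.2,-0.7,0.1,0,0,-0.09],[1,3.2,-0.5,0.1,0,0,-0.09],[1,3.2,-0.2,0.1,0,0,-0.09]]
[[1,3.3,0,0.1,0,0,-0.1],[1,3.2,0.4,0.1,0,0,-0.09],[1,3.16,0.73,0.11,0,0,-0.1]]
```

View pics/s8.png

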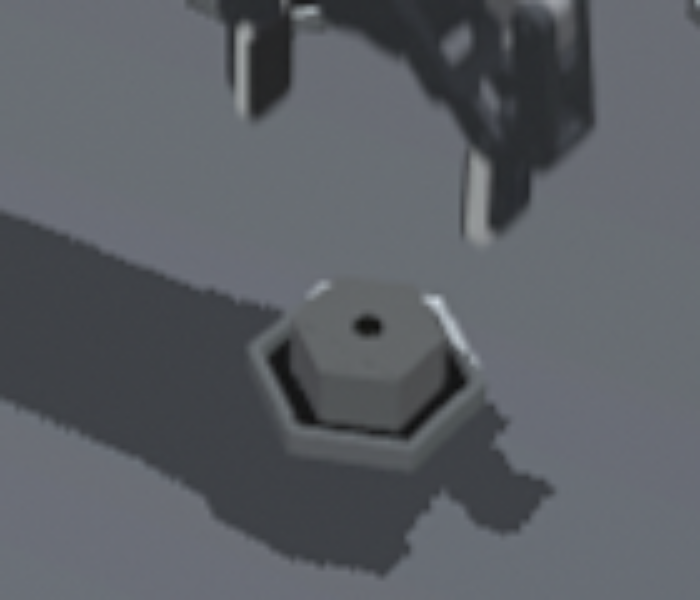

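Hex is in its nest, flat. On to the small disc.

Emit:
jog_arm:
  deltas:
    - [1,2.7,-2.2,-0.2,0,0,-0.1]
    - [1,2.9,-1.9,-0.1,0,0,-0.1]
    - [1,3,-1.6,-0.2,0,0,-0.1]
    - [1,3.3,-1.3,-0.1,0,0,-0.1]
    - [1,3.3,-1,-0.2,0,0,-0.11]
    - [1,3.4,-0.6,-0.2,0,0,-0.1]
    - [1,3.4,-0.3,-0.1,0,0,-0.11]
    - [1,3.5,0.2,-0.2,0,0,-0.1]

```text
t: 17.5
eef_pos: [0.516, -0.0478, 0.1828]
ee_rot: [2.509, 1.876, 0.011]
ft_force: [0.1, -0.5, 0.8]
grip_width: 0.999
```

Emit:
jog_arm:
  deltas:
    - [1,3.44,0.43,-0.15,0.002,-0.004,-0.106]
    - [1,2.7,-1.8,0.1,0,0,-0.09]
    - [1,2.8,-1.6,0.1,0,0,-0.09]
    - [1,3,-1.4,0.1,0,0,-0.09]
    - [1,3,-1.1,0.1,0,0,-0.09]
    - [1,3.2,-0.7,0.1,0,0,-0.09]
    - [1,2.5,-0.5,0,0,0,-0.09]
    - [1,1.2,-0.2,0,0,0,-0.05]

```text
t: 18.3
eef_pos: [0.4431, 0.176, 0.179]
ee_rot: [1.668, 2.644, 0.007]
ft_force: [-1.0, -0.2, 0.5]
grip_width: 0.999
```

Run:
```python
from p import *
plan([(.4022,.2784,.17,.72,1,.02)])
```

```text
t 18.3 q [-0.7276  0.3126  0.3061  2.1379 -0.128   0.6966  0.1069] p [0.4431 0.176  0.179 ] psi 0.44509894247331366 f [-0.9907 -0.1774  0.4509] g 0.998545135351116
[[1,1.8,0.1,0.1,0,0,-0.05],[1,1.9,0.2,0.2,0,0,-0.04],[1,1.8,0.3,0.1,0,0,-0.05],[1,1.8,0.4,0.1,0,0,-0.04],[1,1.8,0.4,0.2,0,0.01,-0.05],[1,1.73,0.55,0.11,0.009,0.004,-0.045]]
```

Emit:
jog_arm:
  deltas:
    - [1,1.8,0.1,0.1,0,0,-0.05]
    - [1,1.9,0.2,0.2,0,0,-0.04]
    - [1,1.8,0.3,0.1,0,0,-0.05]
    - [1,1.8,0.4,0.1,0,0,-0.04]
    - [1,1.4,0.3,0.1,0,0.01,-0.05]
    - [1,0.7,0.3,0,0.009,0.004,-0.03]
    - [1,0,0,0,0,0,0]
    - [1,0,0,0,0,0,0]

```text
t: 19.1
eef_pos: [0.4058, 0.2714, 0.1715]
ee_rot: [-1.29, -2.864, -0.0]
ft_force: [-0.0, -0.4, 0.2]
grip_width: 1.0
```

Run:
```python
from p import *
plan([(.4022,.2784,.17,.72,1,.02),(.4022,.2784,.104,.72,1,.02)])
c=ctrl.calibration('wrist');f=ctrl.grab_frame('wrist')[:,:,::-1].copy()
for k,x,y,a,z in((('c',.04),.4018,.2783,0,.048),(('r',.062,.062),.4032,.2786,.72,.024)):
    cv2.polylines(f,[np.int32(np.round(proj(c,pts(k,x,y,a,z))))],True,(0,0,255),1)
cv2.imwrite('pics/w4.png',f)
```

```text
t 19.1 q [-0.8417  0.3403  0.2009  2.1078 -0.1039  0.7025  0.1515] p [0.4058 0.2714 0.1715] psi 0.7240754700035563 f [-0.0232 -0.3827  0.2421] g 0.9997025705038622
[[1,0.76,0.19,0.15,0,0,0.004],[1,0,0,1.6,0,0,0],[1,0,0,1.7,0,0,0],[1,0,0,1.6,0,0,0],[1,0,0,1.7,0,0,0]]
```

View pics/w4.png

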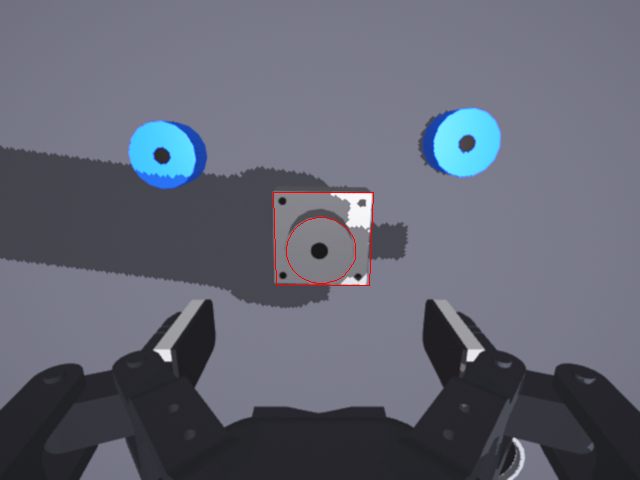

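Emit:
jog_arm:
  deltas:
    - [1,0.5,0.1,0.5,0,0,0]
    - [1,0.2,0.1,1.2,0,0,0]
    - [1,0,0,1.5,0,0,0]
    - [1,0,0,1.5,0,0,0]
    - [1,0,0,1,0,0,0]
    - [1,0,0,0.3,0,0,0]
    - [1,0,0,0,0,0,0]

```text
t: 19.85
eef_pos: [0.4031, 0.2759, 0.1063]
ee_rot: [1.299, 2.86, -0.003]
ft_force: [-0.4, 0.2, -0.3]
grip_width: 1.002
```

Run:
```python
from p import *
plan([(.4020,.2784,.104,.72,1,.02)])
```

```text
t 19.85 q [-0.8258  0.4541  0.1723  2.1448 -0.1417  0.5544  0.1684] p [0.4031 0.2759 0.1063] psi 0.7183199029454745 f [-0.4451  0.151  -0.2606] g 1.0018507349230439
[[1,0.26,0.08,0.23,-0.001,0.001,-0.002]]
```

Emit:
jog_arm:
  deltas:
    - [0.8,0.2,0.1,0.2,0,0,0]
    - [0.65,0.05,0,0,0,0,0]
    - [0.55,0,0,0,0,0,0]
    - [0.48,0,0,0,0,0,0]
    - [0.4,0,0,0,0,0,0]
    - [0,0,0,0,0,0,0]
    - [0,0,0,0,0,0,0]
    - [0,0,0,0,0,0,0]

```text
t: 20.65
eef_pos: [0.4028, 0.2792, 0.1058]
ee_rot: [1.298, 2.859, 0.003]
ft_force: [0.3, -0.3, -0.6]
grip_width: 0.45
```

Emit:
jog_arm:
  deltas:
    - [0,0,0,-0.5,0,0,0]
    - [0,0,0,-1,0,0,0]
    - [0,0,0,-1.5,0,0,0]
    - [0,0,0,-1.5,0,0,0]
    - [0,0,0,-1,0,0,0]
    - [0,0,0,0,0,0,0]
    - [0,0,0,0,0,0,0]

```text
t: 21.35
eef_pos: [0.4028, 0.279, 0.1653]
ee_rot: [1.299, 2.858, 0.004]
ft_force: [0.1, -0.0, -1.9]
grip_width: 0.452
```

Run:
```python
from p import *
plan([(.6362,.2211,.17,.6,0,.03)])
f=ctrl.grab_frame('scene')[:,:,::-1];cv2.imwrite('pics/c6.png',cv2.resize(f[200:340,360:520],(640,560)))
```

```text
t 21.35 q [-0.8577  0.3518  0.2012  2.11   -0.108   0.686   0.1327] p [0.4028 0.279  0.1653] psi 0.7177750252872411 f [ 0.0562 -0.0136 -1.8885] g 0.4524083155556654
[[0,-2.2,1.5,0,0,0,0.01],[0,-2.2,1.6,-0.1,0,0,0.01],[0,-2.1,1.6,0,0,0,0.01],[0,-2.2,1.6,-0.1,0,0,0.01],[0,-2.1,1.6,0,0,0,0.02],[0,-2.1,1.6,-0.1,0,0,0.01],[0,-2.1,1.7,0,0,0,0.02],[0,-2,1.7,-0.1,0,0,0.01]]
[[0,-2.04,1.77,-0.01,0.003,0,0.018]]
```

View pics/c6.png

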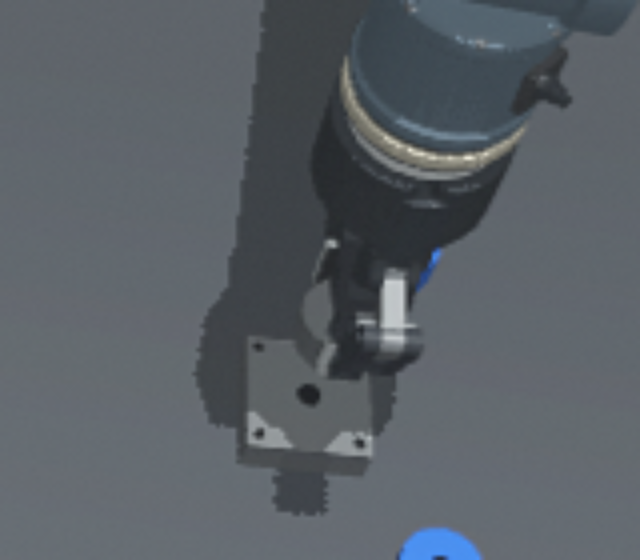

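Disc lifted alone; carry it to its nest.

Emit:
jog_arm:
  deltas:
    - [0,-2.2,1.5,0,0,0,0.01]
    - [0,-2.2,1.6,-0.1,0,0,0.01]
    - [0,-2.1,1.6,0,0,0,0.01]
    - [0,-2.2,1.6,-0.1,0,0,0.01]
    - [0,-2.1,1.6,0,0,0,0.02]
    - [0,-2.1,1.6,-0.1,0,0,0.01]
    - [0,-1.7,1.2,0,0,0,0.02]
    - [0,-0.8,0.6,0,0,0,0]

```text
t: 22.2
eef_pos: [0.5892, 0.2293, 0.1603]
ee_rot: [-1.42, -2.794, 0.015]
ft_force: [0.1, -0.1, -1.8]
grip_width: 0.452
```

Emit:
jog_arm:
  deltas:
    - [0,0,0,0,0,0,0]
    - [0,0,0,0,0,0,0]

```text
t: 22.4
eef_pos: [0.5889, 0.2285, 0.1585]
ee_rot: [-1.421, -2.792, 0.019]
ft_force: [0.7, 0.3, -1.3]
grip_width: 0.447
```

Run:
```python
from p import *
plan([(.6362,.2211,.17,.6,0,.02),(.6362,.2211,.11,.6,0,.02)])
c=ctrl.calibration('wrist');f=ctrl.grab_frame('wrist')[:,:,::-1].copy()
for z in(.01,.004):
    cv2.polylines(f,[np.int32(np.round(proj(c,pts(('c',.058),.6362,.2211,.967,z))))],True,(0,0,255),1)
cv2.imwrite('pics/w5.png',f)
```

```text
t 22.4 q [-0.6079  0.5614  0.2374  1.7756 -0.1676  0.8394  0.338 ] p [0.5889 0.2285 0.1585] psi 0.6294743926826386 f [ 0.6958  0.3493 -1.2637] g 0.4474376668430104
[[0,-1.1,1.1,-0.4,0,0,0.01],[0,-1.1,1.2,-0.4,-0.01,0,0.01],[0,-1.15,1.11,-0.4,-0.005,-0.002,0.009],[0,0,0,1.5,0,0,0],[0,0,0,1.5,0,0,0],[0,0,0,1.5,0,0,0],[0,0,0,1.5,0,0,0]]
```

View pics/w5.png

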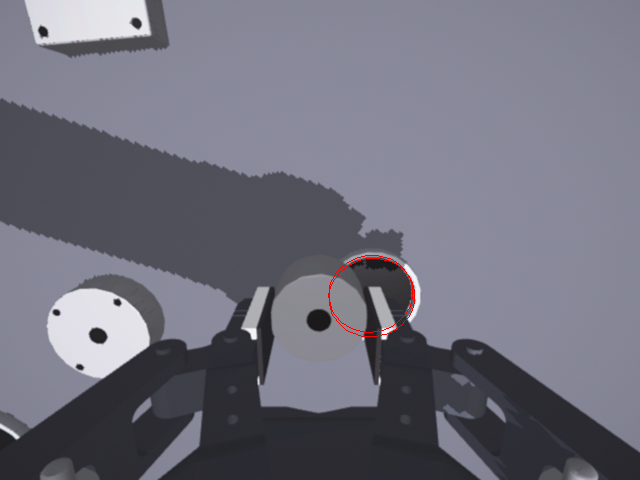

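Emit:
jog_arm:
  deltas:
    - [0,-1.1,1.1,-0.3,0,0,0.01]
    - [0,-1.1,1.2,-0.2,-0.01,0,0.01]
    - [0,-0.9,0.9,-0.1,-0.005,0,0.009]
    - [0,0,0,0,0,0,0]
    - [0,0,0,1.5,0,0,0]
    - [0,0,0,1.5,0,0,0]
    - [0,0,0,0.7,0,0,0]
    - [0,0,0,0,0,0,0]

```text
t: 23.25
eef_pos: [0.6284, 0.2253, 0.1222]
ee_rot: [-1.453, -2.775, 0.002]
ft_force: [0.3, 0.2, -1.0]
grip_width: 0.449
```

Run:
```python
from p import *
plan([(.637,.222,.086,.6,0,.01)])
```

```text
t 23.25 q [-0.5621  0.6532  0.2272  1.7075 -0.1986  0.8102  0.3642] p [0.6284 0.2253 0.1222] psi 0.6058823309636477 f [ 0.335   0.185  -0.9773] g 0.4486356080897843
[[0,-0.2,0.1,0.9,0,0,0],[0,-0.2,0.2,0.9,0,0,0],[0,-0.2,0.1,0.9,0,0,0],[0,-0.19,0.14,0.91,-0.005,-0.007,0.006]]
```

Emit:
jog_arm:
  deltas:
    - [0,-0.4,0.2,0.5,0,0,0]
    - [0,-0.3,0.3,0.9,0,0,0]
    - [0,-0.1,0.1,0.9,0,0,0]
    - [0,0,0,0.7,0,0,0.006]
    - [0,0,0,0.2,0,0,0]
    - [0,0,0,0,0,0,0]

```text
t: 23.85
eef_pos: [0.6381, 0.2219, 0.0865]
ee_rot: [-1.462, -2.77, 0.003]
ft_force: [0.2, 0.5, -0.1]
grip_width: 0.45
```

Run:
```python
from p import *
plan([(.637,.222,.0862,.6,0,.01)])
f=ctrl.grab_frame('side')[:,:,::-1];cv2.imwrite('pics/s9.png',cv2.resize(f[140:240,280:420],(700,500)))
```

```text
t 23.85 q [-0.5429  0.7103  0.2167  1.6991 -0.2129  0.7632  0.3781] p [0.6381 0.2219 0.0865] psi 0.5994891064100961 f [ 0.2168  0.494  -0.0978] g 0.449912560904916
[[0,0.07,-0.09,0.03,-0.006,-0.008,-0.001]]
```

View pics/s9.png

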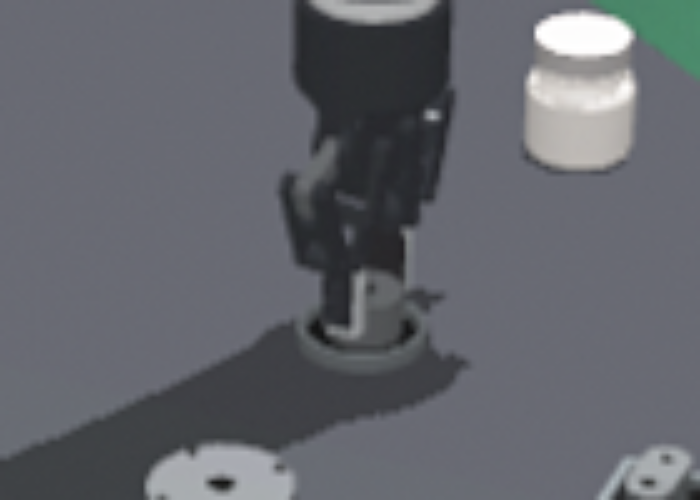

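Emit:
jog_arm:
  deltas:
    - [0,0,0,0.05,0,0,0]
    - [0.48,0,0,0,0,0,0]
    - [0.53,0,0,0,0,0,0]
    - [0.63,0,0,0,0,0,0]
    - [0.75,0,0,-0.5,0,0,0]
    - [1,0,0,-2,0,0,0]
    - [1,0,0,-2.5,0,0,0]
    - [1,0,0,-1.5,0,0,0]

```text
t: 24.7
eef_pos: [0.6384, 0.2219, 0.1539]
ee_rot: [-1.461, -2.77, 0.004]
ft_force: [0.0, 0.5, -0.2]
grip_width: 1.003
```

Run:
```python
from p import *
f=ctrl.grab_frame('side')[:,:,::-1];cv2.imwrite('pics/s10f.png',f)
g=ctrl.grab_frame('scene')[:,:,::-1];cv2.imwrite('pics/c10f.png',g)
r=lambda a:cv2.resize(a,(400,400),interpolation=cv2.INTER_CUBIC)
cv2.imwrite('pics/s10.png',np.hstack([r(f[170:250,283:363]),r(f[170:250,320:400])]))
cv2.imwrite('pics/c10.png',np.hstack([r(g[240:300,308:368]),r(g[265:325,407:467])]))
plan([])
```

```text
t 24.8 q [-0.5589  0.6257  0.2402  1.668  -0.1904  0.8763  0.3604] p [0.6392 0.2222 0.1547] psi 0.599827705063859 f [ 1.4379 -0.0657 -0.0748] g 1.001481738020047
```

View pics/s10.png

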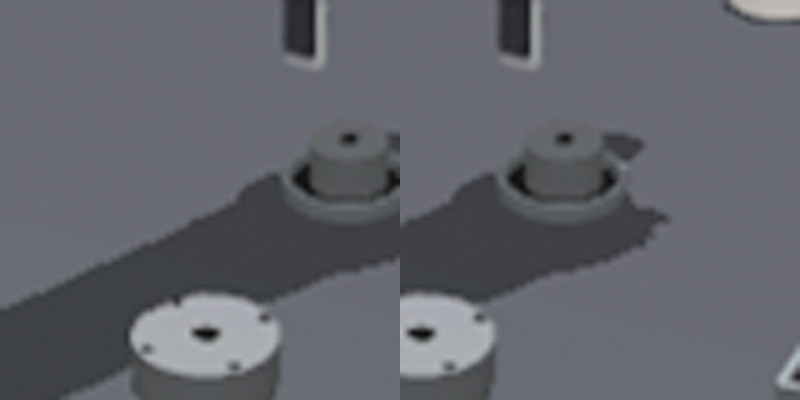

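View pics/c10.png

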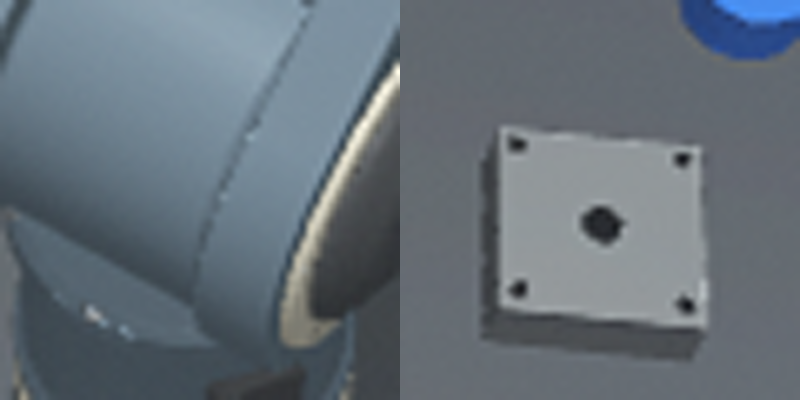

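Run:
```python
from p import *
s=CAL['scene'];d=CAL['side']
print('round',back(d,(283+206.5/5-.5,170+332/5-.5),.024), 'ellipse-mid',back(d,(283+206/5-.5,170+(293+378)/2/5-.5),.024))
f=6.6667
b=lambda x,y:back(s,(407+(x-400+.5)/f-.5,265+(y+.5)/f-.5),.024)[:2]
Q=np.array([b(*q) for q in((517,145),(682,160),(685,305),(517,290))]);e=Q[1]-Q[0];e2=Q[2]-Q[3];e3=Q[3]-Q[0]
print('sq',Q.mean(0),b(601,225),np.degrees([np.arctan2(v[1],v[0]) for v in(e,e2,e3)])%90)
plan([(.503,.0992,.17,.3,1,.03)])
```

```text
round [0.5031 0.0989 0.024 ] ellipse-mid [0.5017 0.0963 0.024 ]
sq [0.4035 0.2789] [0.4036 0.2793] [40.687  40.9253 40.1143]
t 24.8 q [-0.5589  0.6257  0.2402  1.668  -0.1904  0.8763  0.3604] p [0.6392 0.2222 0.1547] psi 0.599827705063859 f [ 1.4379 -0.0657 -0.0748] g 1.001481738020047
[[1,-0.4,-2.6,-0.2,0,0,0.04],[1,-0.4,-2.6,-0.2,0,0,0.04],[1,-0.6,-2.5,-0.2,0,0,0.04],[1,-0.6,-2.6,-0.2,0,0,0.04],[1,-0.8,-2.5,-0.3,0,0,0.05],[1,-0.9,-2.5,-0.2,0,0,0.04],[1,-0.95,-2.39,-0.18,-0.006,-0.006,0.05]]
```

Emit:
jog_arm:
  deltas:
    - [1,-0.4,-2.6,-0.2,0,0,0.04]
    - [1,-0.4,-2.6,-0.2,0,0,0.04]
    - [1,-0.6,-2.5,-0.2,0,0,0.04]
    - [1,-0.6,-2.6,-0.2,0,0,0.04]
    - [1,-0.8,-2.5,-0.2,0,0,0.05]
    - [1,-0.9,-2.1,0,0,0,0.04]
    - [1,-0.4,-1,0,0,0,0.03]
    - [1,0,0,0,0,0,0]

```text
t: 25.6
eef_pos: [0.5097, 0.1077, 0.1597]
ee_rot: [-1.844, -2.527, 0.01]
ft_force: [0.8, -0.3, -0.4]
grip_width: 1.002
```

Emit:
jog_arm:
  deltas:
    - [1,0,0,0,0,0,0]

```text
t: 25.7
eef_pos: [0.5101, 0.1083, 0.1596]
ee_rot: [-1.843, -2.528, 0.009]
ft_force: [-0.4, 0.7, -0.6]
grip_width: 1.003
```

Run:
```python
from p import *
plan([(.503,.099,.16,.3,1,.03)])
c=ctrl.calibration('wrist');f=ctrl.grab_frame('wrist')[:,:,::-1].copy()
cv2.polylines(f,[np.int32(np.round(proj(c,pts(('c',.068),.503,.099,0,.024))))],True,(0,0,255),1)
cv2.imwrite('pics/w6.png',f)
```

```text
t 25.7 q [-0.5491  0.4182  0.33    2.0413 -0.2087  0.7262  0.2241] p [0.5101 0.1083 0.1596] psi 0.3111210251803818 f [-0.4283  0.6945 -0.5798] g 1.0026485620901724
[[1,-0.66,-0.96,-0.04,-0.012,-0.007,0.011]]
```

View pics/w6.png

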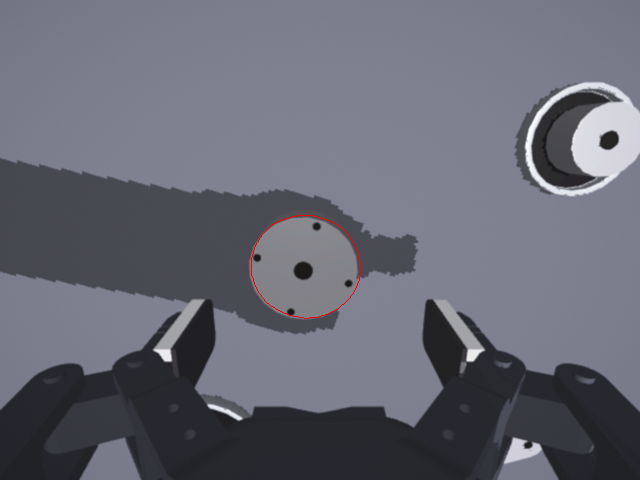

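Emit:
jog_arm:
  deltas:
    - [1,-0.5,-0.6,0.3,-0.01,-0.007,0.01]
    - [1,-0.2,-0.3,0.8,0,0,0]
    - [1,0,0,1.5,0,0,0]
    - [1,0,0,1.5,0,0,0]
    - [1,0,0,1,0,0,0]
    - [1,0,0,0,0,0,0]
    - [1,0,0,0,0,0,0]

```text
t: 26.45
eef_pos: [0.5051, 0.1003, 0.1044]
ee_rot: [1.858, 2.532, -0.002]
ft_force: [0.4, 0.1, -0.3]
grip_width: 1.0
```

Run:
```python
from p import *
plan([(.503,.099,.073,.3,1,.03)])
f=ctrl.grab_frame('side')[:,:,::-1]
cv2.imwrite('pics/s11.png',cv2.resize(f[160:260,250:390],(700,500)))
```

```text
t 26.45 q [-0.5116  0.4975  0.2961  2.0921 -0.2522  0.5853  0.2668] p [0.5051 0.1003 0.1044] psi 0.304878710553336 f [ 0.3721  0.0782 -0.3499] g 0.9997926776442487
[[1,0,-0.1,1.6,0,0,0],[1,-0.06,-0.14,1.54,0,0.001,0.005]]
```

View pics/s11.png

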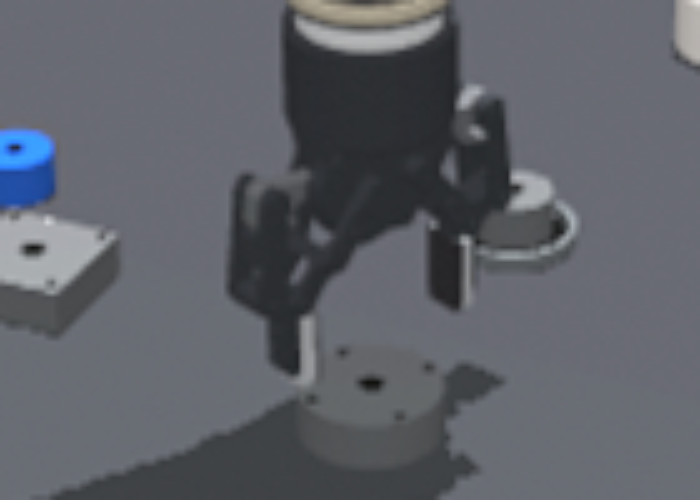

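Emit:
jog_arm:
  deltas:
    - [1,-0.06,-0.2,0.3,0,0,0]
    - [1,0,-0.05,0.6,0,0,0.005]
    - [1,0,0,0.4,0,0,0]
    - [1,0,0,0,0,0,0]

```text
t: 26.9
eef_pos: [0.5036, 0.0992, 0.0919]
ee_rot: [1.863, 2.526, 0.003]
ft_force: [-0.6, 0.4, -0.0]
grip_width: 0.997
```

Run:
```python
from p import *
plan([(.503,.099,.073,.3,1,.03)])
```

```text
t 26.9 q [-0.5014  0.5165  0.2851  2.1024 -0.2656  0.5528  0.275 ] p [0.5036 0.0992 0.0919] psi 0.29973187240018573 f [-0.6454  0.4375 -0.0331] g 0.9971940560945359
[[1,0,-0.07,1.89,0.003,0.001,0]]
```

Emit:
jog_arm:
  deltas:
    - [1,0,-0.03,0.6,0,0,0]
    - [1,0,-0.03,0.7,0,0,0]
    - [1,0,0,0.4,0,0,0]
    - [1,0,0,0,0,0,0]
    - [1,0,0,0,0,0,0]

```text
t: 27.4
eef_pos: [0.5031, 0.099, 0.0731]
ee_rot: [1.863, 2.526, 0.002]
ft_force: [0.5, -0.3, 0.3]
grip_width: 0.999
```

Run:
```python
from p import *
plan([(.503,.099,.073,.3,1,.03)])
f=ctrl.grab_frame('side')[:,:,::-1]
cv2.imwrite('pics/s12.png',cv2.resize(f[190:260,274:372],(700,500)))
```

```text
t 27.4 q [-0.4864  0.5493  0.2669  2.1093 -0.282   0.5131  0.2893] p [0.5031 0.099  0.0731] psi 0.2997588468001791 f [ 0.5335 -0.267   0.3369] g 0.9994369388978528
[[1,0,-0.01,0.01,0.003,0.001,0]]
```

View pics/s12.png

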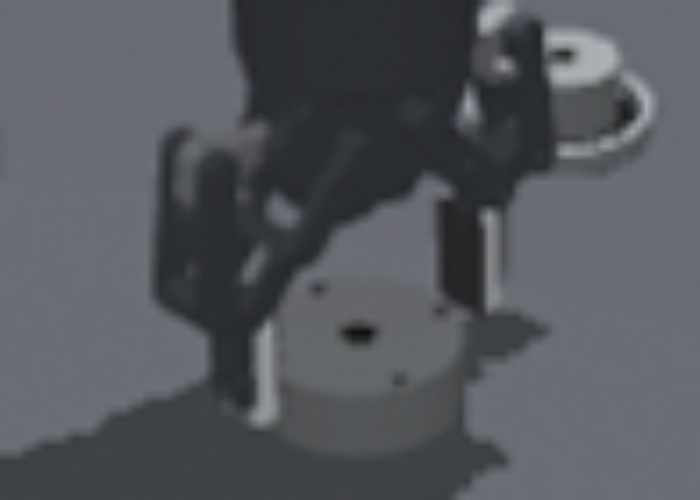

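Emit:
jog_arm:
  deltas:
    - [0.9,0,0,0,0,0,0]
    - [0.83,0,0,0,0,0,0]
    - [0.76,0,0,0,0,0,0]
    - [0.5,0,0,0,0,0,0]
    - [0,0,0,0,0,0,0]
    - [0,0,0,0,0,0,0]
  grip_force: 60

```text
t: 28.05
eef_pos: [0.5026, 0.0989, 0.074]
ee_rot: [1.864, 2.527, 0.002]
ft_force: [-0.4, -0.5, -0.9]
grip_width: 0.771
```

Emit:
jog_arm:
  deltas:
    - [0,0,0,-0.5,0,0,0]
    - [0,0,0,-1,0,0,0]
    - [0,0,0,-1.5,0,0,0]
    - [0,0,0,-1.5,0,0,0]
    - [0,0,0,-1,0,0,0]
    - [0,0,0,0,0,0,0]
    - [0,0,0,0,0,0,0]

```text
t: 28.75
eef_pos: [0.5022, 0.0988, 0.133]
ee_rot: [1.864, 2.527, 0.002]
ft_force: [-0.5, -0.4, -1.7]
grip_width: 0.773
```

Run:
```python
from p import *
plan([(.4731,-.0782,.13,0,0,.03)])
f=ctrl.grab_frame('side')[:,:,::-1]
cv2.imwrite('pics/s13.png',cv2.resize(f[160:260,250:390],(700,500)))
```

```text
t 28.75 q [-0.5329  0.4445  0.3218  2.0873 -0.2289  0.6401  0.2435] p [0.5022 0.0988 0.133 ] psi 0.2996073751661433 f [-0.5037 -0.3737 -1.7153] g 0.7733101031811657
[[0,-2.7,-1.3,0,0,0,0.05],[0,-2.7,-1.2,0.1,0,0,0.05],[0,-2.8,-1.1,0,0,0,0.05],[0,-2.9,-0.9,0.1,0,0,0.05],[0,-2.8,-0.8,0,0,0,0.05],[0,-2.97,-0.62,0.1,0.002,0,0.05]]
```

View pics/s13.png

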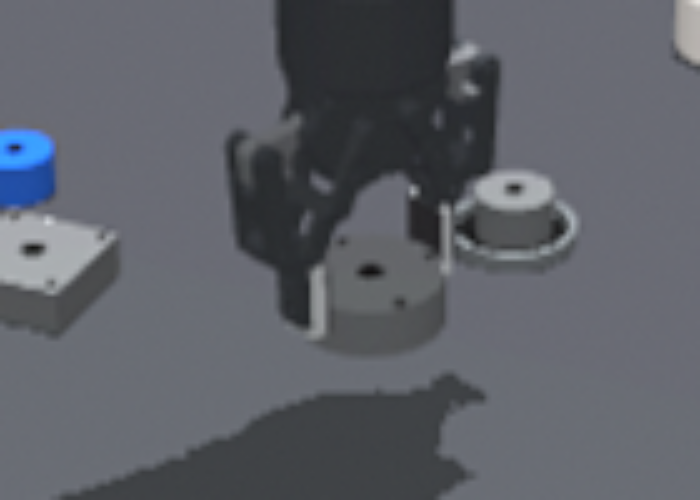

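Emit:
jog_arm:
  deltas:
    - [0,-2.2,-1,0,0,0,0.05]
    - [0,-2.7,-1.2,0,0,0,0.05]
    - [0,-2.8,-1.1,0,0,0,0.05]
    - [0,-2.9,-0.9,0,0,0,0.05]
    - [0,-2.4,-0.8,0,0,0,0.05]
    - [0,-1.2,-0.3,0,0,0,0.04]
    - [0,0,0,0,0,0,0]
    - [0,0,0,0,0,0,0]

```text
t: 29.6
eef_pos: [0.474, -0.0531, 0.1287]
ee_rot: [-2.216, -2.222, 0.004]
ft_force: [0.8, 0.2, -1.6]
grip_width: 0.772
```

Run:
```python
from p import *
plan([(.4731,-.0782,.12,0,0,.01)])
c=ctrl.calibration('wrist');f=ctrl.grab_frame('wrist')[:,:,::-1].copy()
for z in(.01,.004):
    cv2.polylines(f,[np.int32(np.round(proj(c,pts(('c',.086),.4731,-.0782,0,z))))],True,(0,0,255),1)
cv2.imwrite('pics/w7.png',f)
```

```text
t 29.6 q [-0.307   0.4202  0.4087  2.1677 -0.2875  0.6087  0.3109] p [ 0.474  -0.0531  0.1287] psi 0.0027786410179880586 f [ 0.8305  0.1614 -1.5884] g 0.7718025559351595
[[0,-0.8,0,0.3,0,0,0],[0,-0.9,-0.1,0.3,0,0,0],[0,-0.81,0.01,0.27,-0.004,0,0.003]]
```

View pics/w7.png

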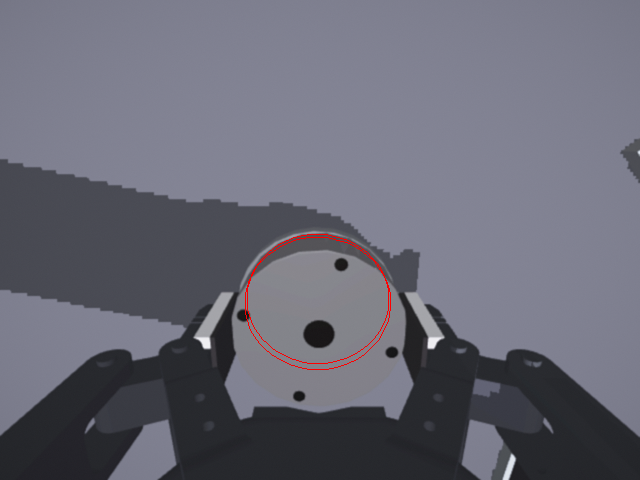

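Emit:
jog_arm:
  deltas:
    - [0,-0.8,0,0,0,0,0]
    - [0,-0.9,0,0,0,0,0]
    - [0,-0.5,0,0.3,0,0,0]
    - [0,0,0,0.8,0,0,0]
    - [0,0,0,1,0,0,0]
    - [0,0,0,0.5,0,0,0]
    - [0,0,0,0,0,0,0]
    - [0,0,0,0,0,0,0]

```text
t: 30.45
eef_pos: [0.4749, -0.0728, 0.0994]
ee_rot: [-2.205, -2.23, 0.004]
ft_force: [-0.2, -0.1, -1.4]
grip_width: 0.777
```

Run:
```python
from p import *
plan([(.4731,-.0782,.0785,0,0,.01)])
```

```text
t 30.45 q [-0.2316  0.478   0.371   2.1724 -0.3275  0.5491  0.3952] p [ 0.4749 -0.0728  0.0994] psi 0.011262480916185782 f [-0.2212 -0.0895 -1.4052] g 0.7772169809199174
[[0,-0.2,-0.1,0.7,0,0,0],[0,-0.2,0,0.7,0,0,0.01],[0,-0.14,-0.08,0.69,-0.006,-0.002,0.001]]
```

Emit:
jog_arm:
  deltas:
    - [0,-0.3,-0.1,0.4,0,0,0]
    - [0,-0.2,-0.05,0.6,0,0,0.01]
    - [0,-0.05,0,0.6,0,0,0]
    - [0,0,0,0.2,0,0,0]
    - [0,0,0,0,0,0,0]

```text
t: 30.95
eef_pos: [0.4735, -0.0787, 0.0801]
ee_rot: [-2.217, -2.219, 0.003]
ft_force: [-0.2, -0.9, -1.5]
grip_width: 0.774
```

Run:
```python
from p import *
plan([(.4731,-.0782,.0782,0,0,.01)])
f=ctrl.grab_frame('side')[:,:,::-1]
cv2.imwrite('pics/s14.png',cv2.resize(f[240:320,290:402],(700,500)))
```

```text
t 30.95 q [-0.1991  0.5134  0.3471  2.1804 -0.3547  0.5054  0.4212] p [ 0.4735 -0.0787  0.0801] psi 0.0007335214209569402 f [-0.175  -0.8751 -1.4701] g 0.7741459184720418
[[0,0.05,-0.04,0.19,-0.005,-0.002,0.001]]
```

View pics/s14.png

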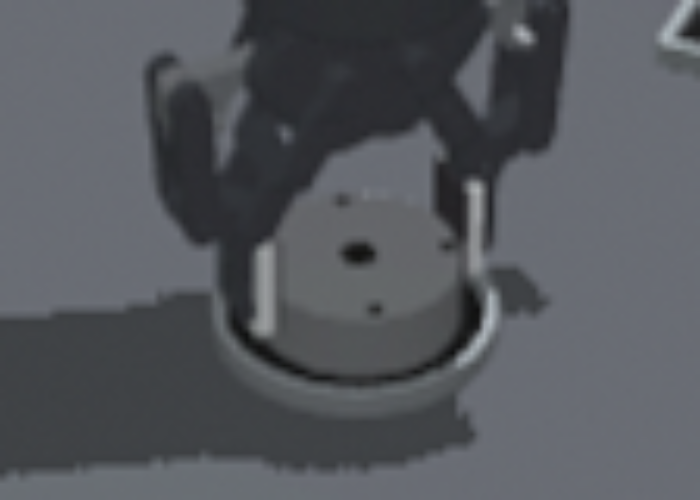

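Emit:
jog_arm:
  deltas:
    - [0,0,0,0.18,0,0,0]
    - [0,0,0,0.05,0,0,0]
    - [0.79,0,0,0,0,0,0]
    - [0.84,0,0,0,0,0,0]
    - [0.9,0,0,0,0,0,0]
    - [1,0,0,0,0,0,0]
    - [1,0,0,-0.5,0,0,0]
    - [1,0,0,-1.5,0,0,0]

```text
t: 31.8
eef_pos: [0.474, -0.0786, 0.0985]
ee_rot: [-2.217, -2.219, 0.003]
ft_force: [0.5, -0.5, -0.2]
grip_width: 1.0
```

Emit:
jog_arm:
  deltas:
    - [1,0,0,-2.5,0,0,0]
    - [1,0,0,-2.5,0,0,0]
    - [1,0,0,-1,0,0,0]

```text
t: 32.1
eef_pos: [0.4742, -0.079, 0.1613]
ee_rot: [-2.218, -2.219, 0.004]
ft_force: [0.2, -0.9, -0.9]
grip_width: 0.998
```

Run:
```python
from p import *
f=ctrl.grab_frame('side')[:,:,::-1]
cv2.imwrite('pics/s15.png',cv2.resize(f[240:320,290:402],(700,500)))
plan([(.50,.1,.16,.3,1,.035),(.4033,.2789,.15,.71,1,.03)])
```

```text
t 32.15 q [-0.2868  0.3676  0.4471  2.1391 -0.2494  0.6874  0.3292] p [ 0.4746 -0.079   0.1619] psi 0.00037171761033483744 f [0.2197 0.21   0.2057] g 1.0013965393571878
[[1,3,0.4,0,0,0,-0.05],[1,2.9,0.6,0.1,0,0,-0.05],[1,3,0.7,0,0,0,-0.05],[1,2.9,0.9,0,0,0,-0.05],[1,2.8,1,0.1,0,0,-0.05],[1,2.78,1.14,0.02,-0.003,-0.003,-0.05],[1,2.8,-0.6,0.1,0,0,-0.06],[1,2.9,-0.4,0.2,0,0,-0.06]]
[[1,2.9,-0.2,0.1,0,0,-0.06],[1,2.9,0,0.2,0,0,-0.06],[1,2.9,0.1,0.1,0,0,-0.06],[1,2.9,0.3,0.1,0,0,-0.05],[1,2.88,0.48,0.19,0,0,-0.06]]
```

View pics/s15.png

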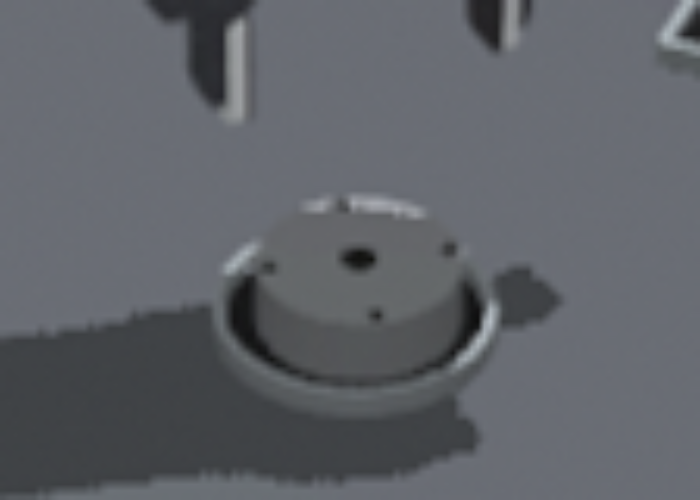

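Round pad is in its nest. Now the square.

Emit:
jog_arm:
  deltas:
    - [1,3,0.4,0,0,0,-0.05]
    - [1,2.9,0.6,0.1,0,0,-0.05]
    - [1,3,0.7,0,0,0,-0.05]
    - [1,2.9,0.9,0,0,0,-0.05]
    - [1,2.8,1,0.1,0,0,-0.05]
    - [1,2.8,0.8,0,0,0,-0.05]
    - [1,2.8,-0.6,0,0,0,-0.06]
    - [1,2.9,-0.4,0,0,0,-0.06]

```text
t: 32.95
eef_pos: [0.4682, 0.1542, 0.1564]
ee_rot: [-1.699, -2.639, 0.005]
ft_force: [-0.3, 0.3, -0.3]
grip_width: 0.999
```

Emit:
jog_arm:
  deltas:
    - [1,2.9,-0.2,0,0,0,-0.06]
    - [1,2.9,0,0,0,0,-0.06]
    - [1,2.9,0.1,0,0,0,-0.06]
    - [1,2.3,0.3,0,0,0,-0.05]
    - [1,1,0.2,0,0,0,-0.03]
    - [1,0,0,0,0,0,0]
    - [1,0,0,0,0,0,0]

```text
t: 33.65
eef_pos: [0.4041, 0.2664, 0.1515]
ee_rot: [-1.313, -2.844, 0.013]
ft_force: [0.3, -0.6, -0.6]
grip_width: 1.0
```

Run:
```python
from p import *
plan([(.4033,.2789,.15,.71,1,.02)])
c=ctrl.calibration('wrist');f=ctrl.grab_frame('wrist')[:,:,::-1].copy()
cv2.polylines(f,[np.int32(np.round(proj(c,pts(('r',.062,.062),.4033,.2789,.71,.024))))],True,(0,0,255),1)
cv2.imwrite('pics/w8.png',f)
```

```text
t 33.65 q [-0.8279  0.3717  0.195   2.1247 -0.1203  0.6669  0.1555] p [0.4041 0.2664 0.1515] psi 0.7058007881291114 f [ 0.3302 -0.5705 -0.6384] g 1.0003416555134799
[[1,1,0.75,0.15,-0.011,-0.005,-0.004]]
```

View pics/w8.png

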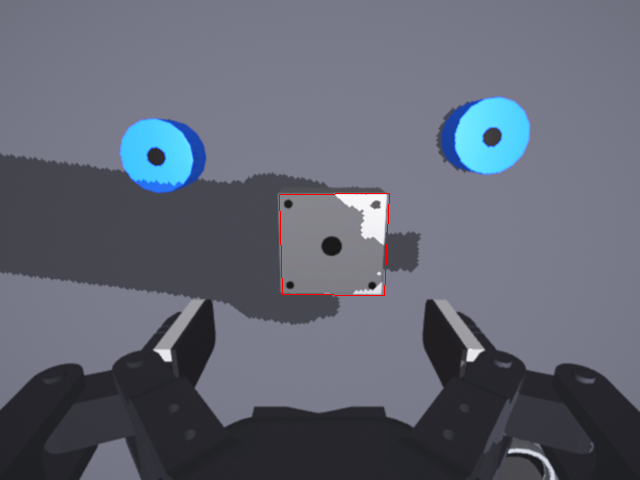

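Emit:
jog_arm:
  deltas:
    - [1,0.6,0.4,0,-0.01,-0.005,0]
    - [1,0.4,0.3,0.5,0,0,0]
    - [1,0.1,0.1,1,0,0,0]
    - [1,0,0,1.3,0,0,0]
    - [1,0,0,1,0,0,0]
    - [1,0,0,0,0,0,0]
    - [1,0,0,0,0,0,0]

```text
t: 34.4
eef_pos: [0.4053, 0.2775, 0.1099]
ee_rot: [1.328, 2.845, -0.004]
ft_force: [-0.9, 0.1, 0.5]
grip_width: 1.0
```

Run:
```python
from p import *
plan([(.4033,.2789,.0735,.71,1,.02)])
```

```text
t 34.4 q [-0.8315  0.4509  0.1788  2.1373 -0.1402  0.5654  0.1458] p [0.4053 0.2775 0.1099] psi 0.6973006322482986 f [-0.8812  0.1097  0.5093] g 0.9996066339623912
[[1,0.1,0,1.8,0,0,-0.01],[1,0.14,-0.06,1.84,-0.001,0.003,-0.003]]
```

Emit:
jog_arm:
  deltas:
    - [1,0.15,-0.03,0.8,0,0,-0.01]
    - [1,0.07,0,1,0,0,0]
    - [1,0,0,1,0,0,0]
    - [1,0,0,0.5,0,0,0]
    - [1,0,0,0,0,0,0]
    - [1,0,0,0,0,0,0]

```text
t: 35.0
eef_pos: [0.4038, 0.2792, 0.0742]
ee_rot: [1.313, 2.852, -0.003]
ft_force: [0.1, 0.5, 0.2]
grip_width: 1.003
```

Run:
```python
from p import *
plan([(.4033,.2789,.0735,.71,1,.02)])
f=ctrl.grab_frame('side')[:,:,::-1]
cv2.imwrite('pics/s16.png',cv2.resize(f[170:240,204:302],(700,500)))
```

```text
t 35.0 q [-0.8153  0.5166  0.1544  2.1515 -0.1583  0.4845  0.1675] p [0.4038 0.2792 0.0742] psi 0.7079378525964181 f [0.1032 0.4689 0.1706] g 1.0031308755319237
[[1,0.01,-0.06,0.07,-0.001,0.003,-0.002]]
```

View pics/s16.png

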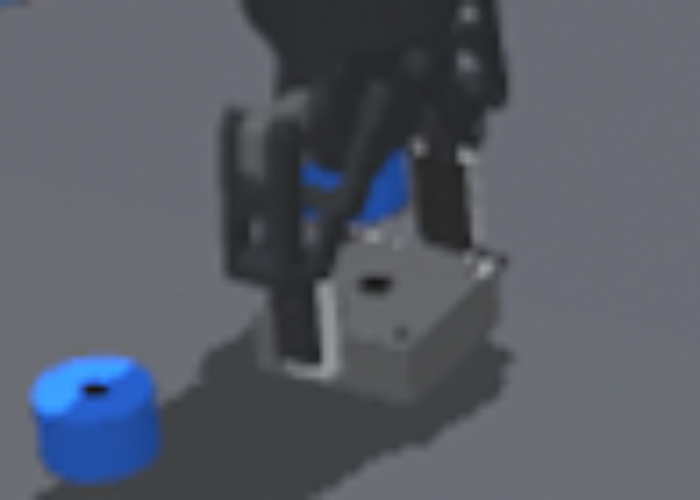

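Emit:
jog_arm:
  deltas:
    - [0.88,0,0,0,0,0,0]
    - [0.8,0,0,0,0,0,0]
    - [0.72,0,0,0,0,0,0]
    - [0.6,0,0,0,0,0,0]
    - [0,0,0,0,0,0,0]
    - [0,0,0,0,0,0,0]

```text
t: 35.65
eef_pos: [0.4038, 0.279, 0.0754]
ee_rot: [1.313, 2.852, -0.001]
ft_force: [-0.1, -0.7, 0.1]
grip_width: 0.708
```

Emit:
jog_arm:
  deltas:
    - [0,0,0,-0.5,0,0,0]
    - [0,0,0,-1,0,0,0]
    - [0,0,0,-1.5,0,0,0]
    - [0,0,0,-1.5,0,0,0]
    - [0,0,0,-1.5,0,0,0]
    - [0,0,0,-1,0,0,0]
    - [0,0,0,0,0,0,0]
    - [0,0,0,0,0,0,0]

```text
t: 36.45
eef_pos: [0.4026, 0.2785, 0.1495]
ee_rot: [1.313, 2.852, -0.004]
ft_force: [-0.2, -0.3, -3.3]
grip_width: 0.709
```

Run:
```python
from p import *
plan([(.55,.04,.16,.35,0,.03),(.6452,-.2228,.15,-.0908,0,.03)])
f=ctrl.grab_frame('side')[:,:,::-1]
cv2.imwrite('pics/s17.png',cv2.resize(f[140:240,185:325],(700,500)))
```

```text
t 36.45 q [-0.8534  0.3792  0.1971  2.1194 -0.1153  0.6544  0.1295] p [0.4026 0.2785 0.1495] psi 0.7077749117448912 f [-0.1924 -0.3429 -3.2835] g 0.7087302570035121
[[0,-2.8,-0.4,-0.1,0,0,0.04],[0,-2.8,-0.4,-0.1,0,0,0.04],[0,-2.8,-0.2,-0.1,0,0,0.03],[0,-2.8,-0.1,-0.1,0,0,0.04],[0,-2.8,0,-0.1,0,0,0.03],[0,-2.8,0.1,-0.1,0,0,0.04],[0,-2.8,0.2,-0.1,0,0,0.03],[0,-2.7,0.2,-0.1,0,0,0.04]]
[[0,-2.8,0.4,-0.1,0,0,0.03],[0,-2.79,0.46,-0.07,-0.001,0.003,0.038],[0,-2.8,0,0.1,0,0,0.04],[0,-2.8,0.1,0.1,0,0,0.04],[0,-2.8,0.2,0.1,0,0,0.05],[0,-2.7,0.4,0.1,0,0,0.04],[0,-2.8,0.4,0.1,0,0,0.05],[0,-2.7,0.6,0.1,0,0,0.04]]
[[0,-2.7,0.8,0.1,0,0,0.05],[0,-2.7,0.8,0.1,0,0,0.04],[0,-2.6,1,0.1,0,0,0.05],[0,-2.6,1.05,0.09,0,0,0.041]]
```

View pics/s17.png

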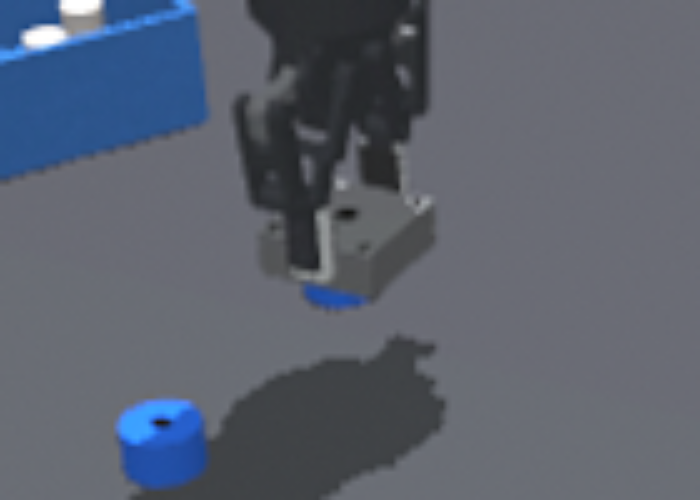

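Emit:
jog_arm:
  deltas:
    - [0,-2,-0.3,-0.1,0,0,0.03]
    - [0,-2.8,-0.4,-0.1,0,0,0.04]
    - [0,-2.8,-0.2,-0.1,0,0,0.03]
    - [0,-2.8,-0.1,-0.1,0,0,0.04]
    - [0,-2.8,0,-0.1,0,0,0.03]
    - [0,-2.8,0.1,-0.1,0,0,0.04]
    - [0,-2.8,0.2,-0.1,0,0,0.03]
    - [0,-2.7,0.2,-0.1,0,0,0.04]

```text
t: 37.3
eef_pos: [0.516, 0.0931, 0.1513]
ee_rot: [-1.694, -2.637, 0.019]
ft_force: [-0.5, -0.2, -3.0]
grip_width: 0.709
```

Emit:
jog_arm:
  deltas:
    - [0,-2.8,0.4,-0.1,0,0,0.03]
    - [0,-2.8,0.4,-0.1,0,0,0.04]
    - [0,-2.8,0,0,0,0,0.04]
    - [0,-2.8,0.1,0,0,0,0.04]
    - [0,-2.8,0.2,0,0,0,0.05]
    - [0,-2.7,0.4,0,0,0,0.04]
    - [0,-2.8,0.4,0,0,0,0.05]
    - [0,-2.7,0.6,0,0,0,0.04]

```text
t: 38.1
eef_pos: [0.6026, -0.1198, 0.1445]
ee_rot: [-2.113, -2.304, 0.038]
ft_force: [0.3, -0.1, -2.7]
grip_width: 0.711
```

Run:
```python
from p import *
plan([(.6452,-.2228,.15,-.0908,0,.025)])
```

```text
t 38.1 q [-0.1649  0.5791  0.3991  1.8278 -0.2787  0.817   0.4598] p [ 0.6026 -0.1198  0.1445] psi 0.08649204564585286 f [ 0.251  -0.099  -2.7195] g 0.7112957020510157
[[0,-2.1,0.7,-0.1,-0.01,0,0.04],[0,-2.1,0.7,-0.1,0,0,0.03],[0,-2.1,0.8,-0.1,-0.01,0,0.04],[0,-2,0.9,-0.1,0,0,0.03],[0,-2.05,1,-0.14,-0.007,0.008,0.037]]
```

Emit:
jog_arm:
  deltas:
    - [0,-2.1,0.7,-0.2,-0.01,0,0.04]
    - [0,-2.1,0.7,-0.2,0,0,0.03]
    - [0,-2.1,0.8,-0.2,-0.01,0,0.04]
    - [0,-2,0.9,-0.1,0,0,0.03]
    - [0,-1,0.6,-0.1,-0.007,0.008,0.03]
    - [0,0,0,0,0,0,0]
    - [0,0,0,0,0,0,0]

```text
t: 38.8
eef_pos: [0.641, -0.2189, 0.1465]
ee_rot: [-2.323, -2.105, 0.006]
ft_force: [0.1, 0.5, -3.5]
grip_width: 0.71
```

Run:
```python
from p import *
plan([(.6452,-.2228,.145,-.0908,0,.01)])
c=ctrl.calibration('wrist');f=ctrl.grab_frame('wrist')[:,:,::-1].copy()
for z in(.01,.004):
    cv2.polylines(f,[np.int32(np.round(proj(c,pts(('r',.08,.08),.6452,-.2228,-.0908,z))))],True,(0,0,255),1)
cv2.imwrite('pics/w9.png',f)
```

```text
t 38.8 q [-0.0262  0.663   0.4349  1.6784 -0.3416  0.8837  0.4501] p [ 0.641  -0.2189  0.1465] psi -0.09838208266059806 f [ 0.058   0.4703 -3.4821] g 0.7096102469507994
[[0,-0.34,0.45,0.15,-0.007,-0.001,-0.008]]
```

View pics/w9.png

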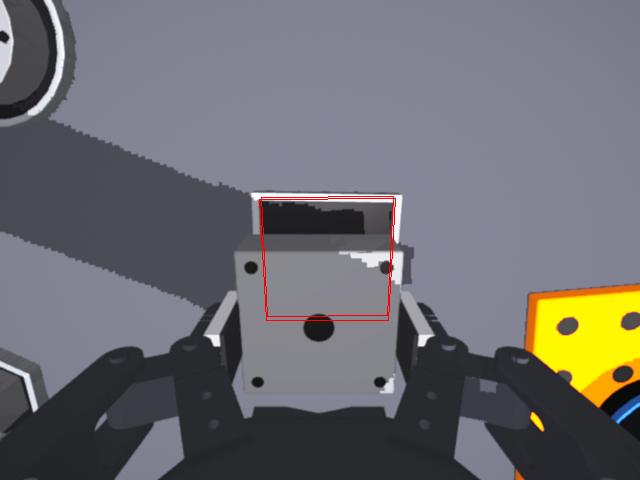

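Emit:
jog_arm:
  deltas:
    - [0,-0.2,0.3,0.3,-0.007,0,-0.008]
    - [0,-0.1,0.1,1,0,0,0]
    - [0,0,0,1.5,0,0,0]
    - [0,0,0,1.2,0,0,0]
    - [0,0,0,0.6,0,0,0]
    - [0,0,0,0,0,0,0]
    - [0,0,0,0,0,0,0]

```text
t: 39.55
eef_pos: [0.644, -0.2169, 0.0941]
ee_rot: [-2.307, -2.122, -0.002]
ft_force: [0.6, 0.2, -2.5]
grip_width: 0.706
```

Run:
```python
from p import *
plan([(.6452,-.2228,.0795,-.0908,0,.01)])
```

```text
t 39.55 q [-0.0035  0.7285  0.398   1.6959 -0.3744  0.7987  0.486 ] p [ 0.644  -0.2169  0.0941] psi -0.08348888665479953 f [ 0.5921  0.2496 -2.5131] g 0.705858737933035
[[0,-0.3,0.1,0.7,0,0,0],[0,-0.29,0.08,0.76,-0.004,-0.005,0.007]]
```

Emit:
jog_arm:
  deltas:
    - [0,-0.3,0.1,0.2,0,0,0]
    - [0,-0.2,0.05,0.5,0,0,0.007]
    - [0,-0.05,0,0.5,0,0,0]
    - [0,0,0,0.1,0,0,0]
    - [0,0,0,0,0,0,0]

```text
t: 40.05
eef_pos: [0.6459, -0.2238, 0.0814]
ee_rot: [-2.318, -2.115, -0.003]
ft_force: [0.1, 0.1, -2.8]
grip_width: 0.711
```

Run:
```python
from p import *
plan([(.6452,-.2228,.0793,-.0908,0,.01)])
f=ctrl.grab_frame('side')[:,:,::-1]
cv2.imwrite('pics/s18.png',cv2.resize(f[250:350,390:530],(700,500)))
```

```text
t 40.05 q [ 0.0105  0.7494  0.392   1.6909 -0.3843  0.7808  0.4932] p [ 0.6459 -0.2238  0.0814] psi -0.09164672516844133 f [ 0.0738  0.1427 -2.8431] g 0.7110501281947709
[[0,0.09,-0.07,0.21,-0.002,-0.004,-0.001]]
```

View pics/s18.png

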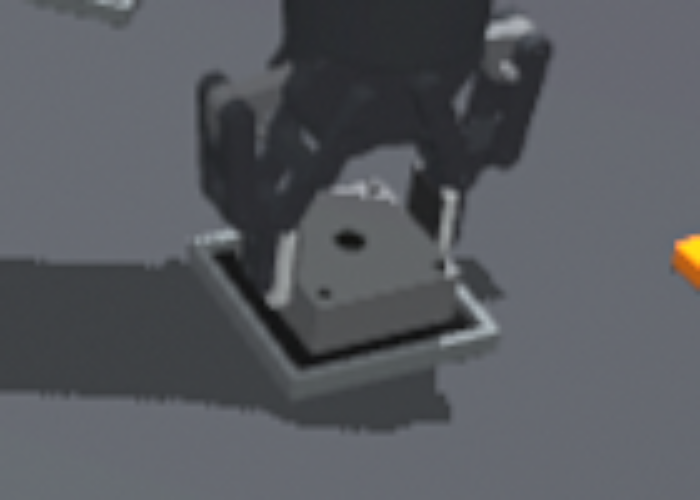

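Emit:
jog_arm:
  deltas:
    - [0,0,0,0.18,0,0,0]
    - [0,0,0,0.1,0,0,0]
    - [0,0,0,0,0,0,0]

```text
t: 40.4
eef_pos: [0.6461, -0.2238, 0.0797]
ee_rot: [-2.318, -2.115, -0.005]
ft_force: [0.3, -0.1, -4.2]
grip_width: 0.708
```

Emit:
jog_arm:
  deltas:
    - [0.73,0,0,0,0,0,0]
    - [0.78,0,0,0,0,0,0]
    - [0.86,0,0,0,0,0,0]
    - [1,0,0,0,0,0,0]
    - [1,0,0,-0.5,0,0,0]
    - [1,0,0,-2,0,0,0]
    - [1,0,0,-3,0,0,0]
    - [1,0,0,-3,0,0,0]

```text
t: 41.2
eef_pos: [0.6453, -0.2236, 0.1648]
ee_rot: [-2.315, -2.113, -0.0]
ft_force: [-0.2, -0.7, -0.7]
grip_width: 1.004
```

Emit:
jog_arm:
  deltas:
    - [1,0,0,-3,0,0,0]
    - [1,0,0,-3,0,0,0]
    - [1,0,0,-2,0,0,0]
    - [1,0,0,-1,0,0,0]
    - [1,0,0,0,0,0,0]
    - [1,0,0,0,0,0,0]
    - [1,0,0,0,0,0,0]

```text
t: 41.9
eef_pos: [0.6463, -0.225, 0.264]
ee_rot: [-2.321, -2.116, -0.007]
ft_force: [-0.1, 0.7, -1.2]
grip_width: 0.997
```

Run:
```python
from p import *
plan([])
N={'round':(('c',.086),('c',.068),.4731,-.0782,0),'square':(('r',.08,.08),('r',.062,.062),.6452,-.2228,-.0908),'hex':(('h',.064),('h',.046),.3963,-.3003,.9666),'disc':(('c',.058),('c',.04),.6362,.2211,0),'oblong':(('r',.062,.04),('o',.044,.022),.6805,.016,.671)}
f=ctrl.grab_frame('side')[:,:,::-1].copy();g=ctrl.grab_frame('scene')[:,:,::-1].copy()
cv2.imwrite('pics/fs.png',f);cv2.imwrite('pics/fc.png',g)
for im,n in((f,'side'),(g,'scene')):
    t=[];big=im
    for nm,(k,kp,x,y,a) in N.items():
        u=proj(CAL[n],[[x,y,.028]])[0].astype(int);s=30
        c=cv2.resize(im[max(u[1]-s,0):u[1]+s,u[0]-s:u[0]+s],(260,260),interpolation=cv2.INTER_CUBIC)
        q=(proj(CAL[n],pts(kp,x,y,a,.028))-(u-s)+.5)*260/60-.5
        cv2.polylines(c,[np.int32(np.round(q))],True,(0,0,255),1);t.append(c)
    t.append(np.zeros_like(t[0]))
    cv2.imwrite(f'pics/fin_{n}.png',np.vstack([np.hstack(t[:3]),np.hstack(t[3:])]))
```

```text
t 41.9 q [-0.0495  0.5473  0.4839  1.5763 -0.2822  1.0856  0.4141] p [ 0.6463 -0.225   0.264 ] psi -0.09222920760412587 f [-0.0834  0.7342 -1.1786] g 0.9972253938803008
```

View pics/fin_side.png

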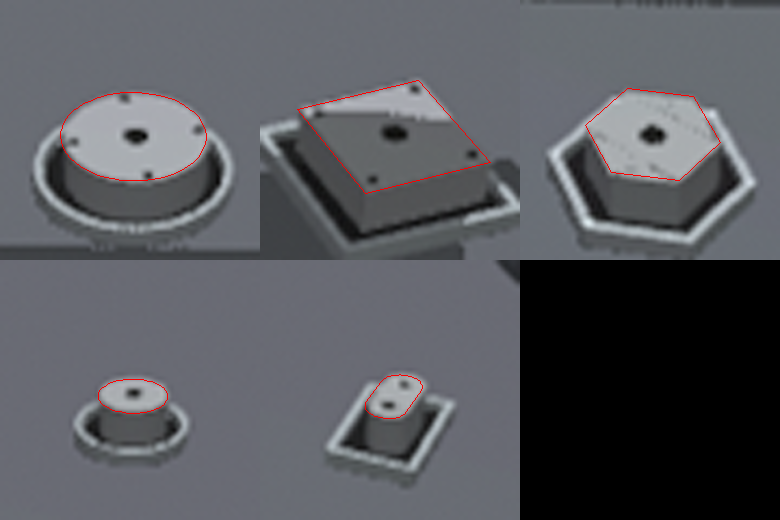

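View pics/fin_scene.png

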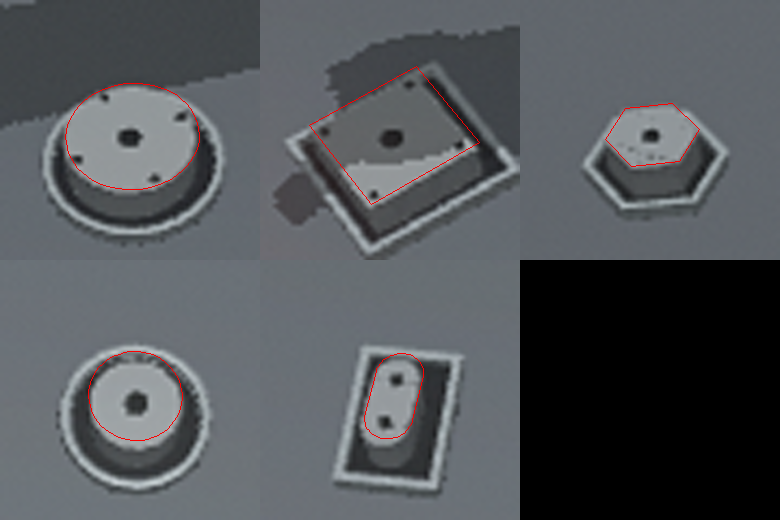

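```bash
python3 -c "
from plant import ctrl
print(ctrl.finish_job())"
```

```text
the job is handed in; nothing more can be done
None
```

I took both stacks apart and put all five pads (oblong, hexagonal, small disc, large round, square) into their own nests. I lowered each pad to the nest floor before opening the fingers. The job was handed in at about 42 s of the 106 s allowed, and no verdict was reported.

**Last checks:** I drew each pad's outline at its nest centre, flat at seated height, over the final side and scene pictures. Four pads match to about 1–2 mm in both views. The small disc matches in the side view but sits about 2–3 mm off in the scene view, well inside the 16 mm limit. The gripper was open, about 0.19 m clear above the last nest and touching nothing. I did not touch the two blue discs.

**What went differently from plan:** The jog moves often overshot or stopped short, by 1–2 cm and once by 2.5 cm. I corrected each one from the measured pose before closing or lowering. No check failed.

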